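# Load a filter bowl on the drying carousel

### The job

The rinsed filter bowl lying on the drain mat has to be blown dry. Turn it upside down and set it mouth down, fully home and without dropping it, over an empty peg of the drying carousel, let go of it, then turn the carousel until it clicks home with that bowl under the air nozzle. Keep the two bowls already on the carousel on their pegs, and leave the parts bin and the loose tee fitting where they are.

Things in the scene. Friction and masses are not known exactly. Their poses are not given: they have to be found in the camera images.
- bowl: black plastic cup, eight-sided inside and out, 52 mm across flats, 74 mm long, wall 4 mm (mouth 44 mm), end wall 6 mm, about 80 g; yellow plug (22 mm wide, 7 mm high) on the closed end, teal line round the mouth. Lies on the mat on one flat, flats to left and right, mouth roughly to the robot's left (+y). Origin mid-length on its axis; x along the axis to the mouth; z up as it lies
- bowl_mouth (a point): centre of the bowl's open rim, 37 mm from its origin
- bowl_closed_end (a point): centre of the bowl's closed end face (under the plug), 37 mm from its origin the other way
- mat: grey-green rubber drain mat fixed on the bench, 220 x 170 x 5 mm; origin at the centre of its underside
- carousel: the drying carousel's fixed grey base, origin on the bench on the vertical turning axis; x axis points to the station under the nozzle. Carries a round aluminium dial, 270 mm across, top 40 mm above the bench, and, just outside the dial on the x side, a post with an arm 185 to 199 mm above the bench that holds the nozzle; its air line on top ends at 216 mm
- dial (a joint): angle of the dial, rad, growing anticlockwise from above, 0 at the start; turns either way. Clicks home every 90 degrees (0, +-1.571, ...): a sprung detent resists the first 45 degrees (0.3 N m at most, 2 to 3 N at a handle), then pulls the dial into the next click by itself within about 2 s
- air_nozzle (a point): the outlet of the brass air nozzle, 150 mm above the bench, 85 mm from the turning axis, straight above the middle of the station below it; a bowl on a peg passes under it with 21 mm to spare
- peg_1 (a point): white peg 1, upright on the dial 85 mm from its axis, one every 90 degrees, under the nozzle at the start and taken by bowl_a. Point: on its axis, on top of its seat collar (48 mm wide, 8 mm high, top 48 mm above the bench), where a bowl's rim rests when fully home; above it the peg is 36 mm thick for 36 mm, then a nose 14 mm high tapers to 14 mm (tip 50 mm above the point)
- peg_2 (a point): white peg 2, upright on the dial 85 mm from its axis, one every 90 degrees, empty at the start, a quarter turn anticlockwise of the nozzle. Point: on its axis, on top of its seat collar (48 mm wide, 8 mm high, top 48 mm above the bench), where a bowl's rim rests when fully home; above it the peg is 36 mm thick for 36 mm, then a nose 14 mm high tapers to 14 mm (tip 50 mm above the point)
- peg_3 (a point): white peg 3, upright on the dial 85 mm from its axis, one every 90 degrees, empty at the start, across from the nozzle. Point: on its axis, on top of its seat collar (48 mm wide, 8 mm high, top 48 mm above the bench), where a bowl's rim rests when fully home; above it the peg is 36 mm thick for 36 mm, then a nose 14 mm high tapers to 14 mm (tip 50 mm above the point)
- peg_4 (a point): white peg 4, upright on the dial 85 mm from its axis, one every 90 degrees, taken by bowl_b at the start, a quarter turn clockwise of the nozzle. Point: on its axis, on top of its seat collar (48 mm wide, 8 mm high, top 48 mm above the bench), where a bowl's rim rests when fully home; above it the peg is 36 mm thick for 36 mm, then a nose 14 mm high tapers to 14 mm (tip 50 mm above the point)
- handle_1 (a point): red upright push handle 1 of the dial, 18 mm in diameter, from 8 to 62 mm above the dial's top (on a 12 mm stem), 116 mm from the axis, midway between pegs 1 and 2; the point is the centre of its top, 102 mm above the bench
- handle_2 (a point): red upright push handle 2 of the dial, 18 mm in diameter, from 8 to 62 mm above the dial's top (on a 12 mm stem), 116 mm from the axis, midway between pegs 2 and 3; the point is the centre of its top, 102 mm above the bench
- handle_3 (a point): red upright push handle 3 of the dial, 18 mm in diameter, from 8 to 62 mm above the dial's top (on a 12 mm stem), 116 mm from the axis, midway between pegs 3 and 4; the point is the centre of its top, 102 mm above the bench
- handle_4 (a point): red upright push handle 4 of the dial, 18 mm in diameter, from 8 to 62 mm above the dial's top (on a 12 mm stem), 116 mm from the axis, midway between pegs 4 and 1; the point is the centre of its top, 102 mm above the bench
- bowl_a: an identical black filter bowl with a yellow plug, already standing mouth down and loose on peg 1; 52 mm across flats, 74 mm long; origin in the middle of its length on its axis, z up (37 mm above its rim). It rides round with the dial
- bowl_b: an identical black filter bowl with a yellow plug, already standing mouth down and loose on peg 4; 52 mm across flats, 74 mm long; origin in the middle of its length on its axis, z up (37 mm above its rim). It rides round with the dial
- tee: loose black tee fitting with yellow plugs, 80 mm long, 27 mm high, lying on the bench; origin under its middle. To be left alone
- parts_bin: blue open bin of black elbows, 80 x 110 x 55 mm, loose; origin under its centre. To be left alone
Not all that is in view belongs to the job. Leave any pink or white look-alike of the bowl_a alone.

How it is judged:
By the outcome, as a careful person would: the job done as asked, in the order asked, and still so for the second after the job is handed in, with the robot touching nothing.
It also fails if it takes over 72 s, if anything falls off the work surface, if the arm or the gripper's body presses on something with over 40 N, if the wrist force passes 120 N, or if a joint passes its speed limit or range.

### The arm

A 7-joint arm with a two-finger parallel gripper is mounted at the origin on the work surface. World frame = base frame: x ahead of the robot, y to its left, z up, the work surface at z = 0. Lengths are in m, angles in rad, forces in N, time in s.
With the tool pointing down it reaches from about 0.4 to 0.85 m from the base axis. Payload 10.4 kg.
Tool frame: the origin (TCP) lies between the finger pads; the fingertips stand 8 mm ahead of it and the grasp point (between the pads) lies 11 mm behind it; z points along the fingers, x is the direction in which the jaws open and shut, and the axes are right-handed (so a half turn about z gives the same grasp; the last joint's range is limited). The gripper opens to 87 mm and grips with 3 to 60 N. Pads are 19 mm wide; open, the fingers measure 117 mm over their backs; the gripper's body (75 mm by 190 mm) begins 51 mm behind the grasp point.
Start: joints at [-1.26, 0.332, -0.065, 1.46, 0.022, 1.35, -0.088], TCP at [0.205, 0.591, 0.231] pointing down, gripper open.
Joint ranges: [-2.6, 2.6], [-0.5, 2.12], [-1.47, 1.34], [0.16, 2.42], [-1.27, 4.41], [0.06, 2.06], [-2.6, 2.6]. Speed limits (rad/s): [2.22, 2.22, 2.79, 2.79, 3.14, 3.14, 3.14].

### API

Orientations are given as a unit quaternion [x, y, z, w].
In Python, from bench import r, viewer gives the robot as it stands.
- The arm moves only by the tool apply_moves, never from a script. Its argument "increments" is a list of rows, each an object with "grip": the closure in counts, from 0 (fully open) to 255 (shut); "xyz": the shift along the tool's x, y, z in mm, a list of three; "rotation": the turn, a rotation vector about the tool's x, y, z in degrees, a list of three. A call has 1 to 5 rows; each row is the pose to reach, as a shift and turn from the pose measured when the call began, along the tool's axes at that moment; what a row does not reach only later rows make up. A row lasts 1/8 s, in which the tool goes at most 62.5 mm and 10.7 degrees, less where a joint would pass 70% of its speed; a pose out of reach is approached as far as the arm can. A call with a gripper value outside its range is refused whole. The fingers move at their own pace and stop on an object; "squeeze" is the grip in N (left out, the last holds). Time passes only in rows, so rows that repeat a pose let the fingers close. It gives the time, the measured TCP pose, the force and the opening at its end, in the units of the state.
- r.read_state(): the state, without advancing time (a new reading comes with each control period).
- viewer.camera(name): name is "scene" or "top" or "wrist"; returns a dict with "img" (480x640x3 uint8, blue, green, red), "range_z" (480x640 float32, m along the optical axis (not along the pixel's ray), 0 where there is no reading), "vertical_fov" (degrees; the focal length in pixels is half the picture's height over the tangent of half this angle, whatever the lens; pixels are square), "cx", "cy" (the principal point, pixels), "D" ([k1, k2, p1, p2, k3] as OpenCV has them; the pictures are not rectified), "rvec" (rotation vector, rad) and "tvec" (3), from world to camera coordinates, as OpenCV has them. Camera axes: x right, y down, z forward; pixel columns grow to the right and rows downward; lengths in m; the calibration is good to about 2 mm. A picture is of the moment at which its call begins.
- r.close_job(): hands the job in, once; it reports no verdict.
The state is a dict: "time": time; "joint_positions": joint angles; "joint_vel": joint speeds; "joint_torque": joint torques, N m; "ee_pos": TCP position; "eef_rot": TCP orientation; "ft_force": force on the tool from outside, world axes, zero at the start; "torque": the same for the moment, N m; "width": finger opening in m.
Only numpy, scipy, OpenCV 4.12 (cv2) and the standard library are available. Lean on these libraries where they do the work, as an engineer would, in place of code of your own. Each camera call takes 0.05 s, during which the arm holds its last target.

## Working session

There is one attempt and no reset: what is moved stays moved. The work goes in short steps, Python scripts to look and compute and a tool call to move; the robot and the scene stay as the last step left them, time stands still between calls to the robot, and variables do not carry over. Pictures are saved under pics/ and viewed, and the job is handed in when it is done.

Besides the shell and the picture viewer there is one more tool, called as name(argument=value, ...) on one line, values as JSON. apply_moves: Moves the arm, as the interface text tells. Its arguments: {"type":"object","properties":{"increments":{"type":"array","items":{"type":"object","properties":{"grip":{"type":"number"},"xyz":{"type":"array","items":{"type":"number"}},"rotation":{"type":"array","items":{"type":"number"}}}}},"squeeze":{"type":"number"}},"required":["increments"]}

```bash
ls; mkdir -p pics; python3 - <<'E'
from bench import r,viewer
import cv2
print(r.read_state())
for n in ["scene","top","wrist"]:
    c=viewer.camera(n); cv2.imwrite(f"pics/{n}0.png",c["img"]); print(n,c["vertical_fov"],c["cx"],c["cy"],c["D"],c["rvec"],c["tvec"])
E
```

```text
pics
{'time': 0.0, 'joint_positions': array([-1.25959536,  0.3328374 , -0.06470012,  1.46098332,  0.02160671,
        1.34990565, -0.08846692]), 'joint_vel': array([ 4.89312206e-04, -6.92357145e-04,  8.08037223e-04,  9.80006619e-04,
        1.32925439e-03, -1.65357350e-03, -1.78960393e-05]), 'joint_torque': array([-1.56450747e-04, -6.23255324e+01,  2.47121870e-02, -3.89897096e+01,
       -6.12785085e-02,  3.99994024e-02,  1.55852977e-04]), 'ee_pos': array([0.20465138, 0.59012456, 0.22975542]), 'eef_rot': array([ 8.14733837e-01,  5.79834681e-01, -5.62928594e-04,  4.47235686e-04]), 'ft_force': array([-0.27108375,  0.85995551,  0.72759497]), 'torque': array([0.02392922, 0.01702439, 0.01190381]), 'width': 0.08712850592177773}
scene 55.20796598580181 314.6039165924187 236.62847856528376 [-0.08159811  0.          0.          0.          0.        ] [ 2.35713607  0.89377933 -0.2910238 ] [-0.49435138 -0.22075148  1.1887578 ]
top 48.79226176859874 319.8824348595312 234.23007527574643 [-0.05169513  0.          0.          0.          0.        ] [ 2.17849948 -2.14842447  0.10305635] [0.03179226 0.62763898 1.02451481]
wrist 65.04129459001152 313.13644502621275 243.88297742950655 [-0.08145252  0.          0.          0.          0.        ] [-2.35206199 -1.67525808 -0.24844287] [-0.62351452 -0.03567236  0.39106618]
```

View pics/scene0.png

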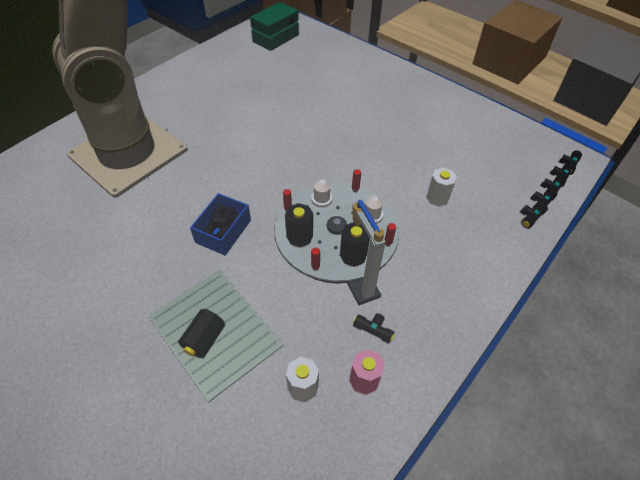

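View pics/top0.png

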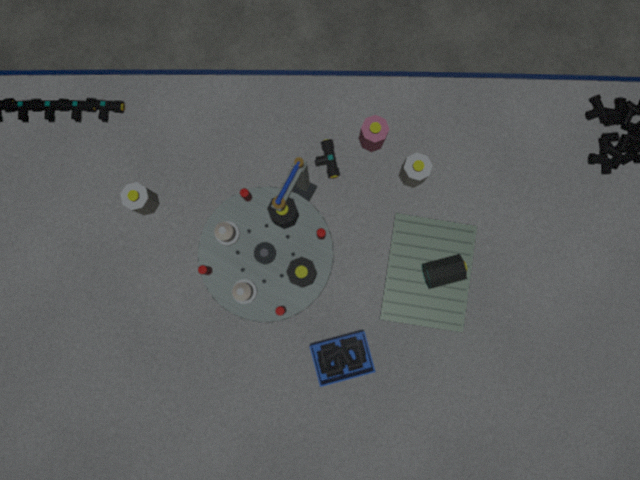

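View pics/wrist0.png

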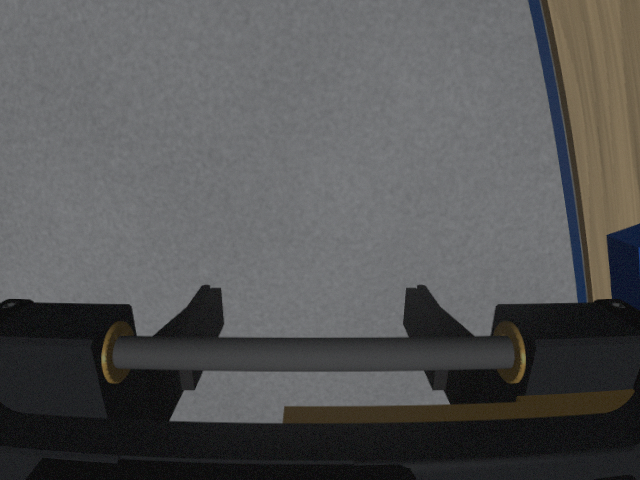

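The target is the black bowl on the green mat. In top0 it is at (445,271), with its yellow plug facing right and its mouth facing left (+y).

- **Bowls to leave alone:** the white ones at (417,168) and (134,196), the pink one at (374,133), and the two black ones on the pegs at (283,212) and (302,271).
- **Empty pegs:** peg 2 at (226,232) and peg 3 at (244,291).

I'll confirm with a crop and measure.

```bash
cat > h.py <<'E'
from bench import r,viewer
import cv2,numpy as np
from scipy.spatial.transform import Rotation as R
def cam(n):
    c=viewer.camera(n); f=240/np.tan(np.radians(c["vertical_fov"])/2)
    c["K"]=np.array([[f,0,c["cx"]],[0,f,c["cy"]],[0,0,1]]); c["D"]=np.array(c["D"],float)
    c["R"]=cv2.Rodrigues(np.array(c["rvec"],float))[0]; c["t"]=np.array(c["tvec"],float).ravel(); return c
def plane(c,uv,z):
    p=cv2.undistortPoints(np.array(uv,float).reshape(-1,1,2),c["K"],c["D"]).reshape(-1,2)
    d=np.c_[p,np.ones(len(p))]@c["R"]; o=-c["R"].T@c["t"]
    return o+d*((z-o[2])/d[:,2])[:,None]
def depthpts(c,uv):
    uv=np.array(uv).reshape(-1,2); z=c["range_z"][uv[:,1].astype(int),uv[:,0].astype(int)]
    p=cv2.undistortPoints(uv.astype(float).reshape(-1,1,2),c["K"],c["D"]).reshape(-1,2)
    return (np.c_[p,np.ones(len(p))]*z[:,None]-c["t"])@c["R"]
def proj(c,P):
    return cv2.projectPoints(np.array(P,float).reshape(-1,3),np.array(c["rvec"],float),c["t"],c["K"],c["D"])[0].reshape(-1,2)
def st():
    s=r.read_state(); print("t",round(s["time"],2),"q",np.round(s["joint_positions"],3),"p",np.round(s["ee_pos"],4)); 
    print("R cols\n",np.round(R.from_quat(s["eef_rot"]).as_matrix(),3),"F",np.round(s["ft_force"],1),"w",round(s["width"],4)); return s
E
python3 - <<'E'
from h import *
c=cam("top"); im=c["img"]
cv2.imwrite("pics/topcrop.png",np.hstack([cv2.resize(im[180:340,190:350],None,fx=2.5,fy=2.5,interpolation=2),cv2.resize(im[200:360,370:530],None,fx=2.5,fy=2.5,interpolation=2)]))
hsv=cv2.cvtColor(im,cv2.COLOR_BGR2HSV)
red=((hsv[...,0]<8)|(hsv[...,0]>172))&(hsv[...,1]>150)&(hsv[...,2]>60)
n,l,s,ce=cv2.connectedComponentsWithStats(red.astype(np.uint8))
for i in range(1,n):
    if s[i,4]>15: print("red",s[i,4],ce[i],plane(c,ce[i],.102)[0])
# depth clouds
vv,uu=np.mgrid[0:480,0:640]; uv=np.c_[uu.ravel(),vv.ravel()]; P=depthpts(c,uv).reshape(480,640,3)
np.save("P.npy",P)
print("bench z",np.median(P[380:460,100:300,2]))
for a,(u,v) in dict(bowl=(445,271),a=(283,216),b=(302,271),p2=(226,232),p3=(244,291)).items(): print(a,P[v,u])
# bowl points
m=(P[...,2]>.03)&(uu>410)&(uu<480)&(vv>245)&(vv<300)&(P[...,2]<.1)
Q=P[m]; print("bowl n",m.sum(),Q.min(0),Q.max(0),np.median(Q[:,2]))
cnt=uv.reshape(480,640,2)[m]; print(cv2.minAreaRect(Q[:,:2].astype(np.float32)*1000))
E
```

```text
red 49 [244.08163265 192.53061224] [0.69711189 0.18402973 0.102     ]
red 52 [320.69230769 232.71153846] [0.62278031 0.0383596  0.102     ]
red 52 [202.42307692 269.13461538] [0.55159414 0.2576855  0.102     ]
red 48 [279.8125 310.25  ] [0.47806096 0.11165456 0.102     ]
bench z 0.0010793946201027357
bowl [ 0.55617875 -0.20375225  0.0561036 ]
a [0.65033993 0.10773734 0.12371548]
b [0.55008481 0.07099674 0.12578863]
p2 [0.62209299 0.21641113 0.098702  ]
p3 [0.51232354 0.17942145 0.09792684]
bowl n 1045 [ 0.52302884 -0.25172375  0.03434725] [ 0.59072572 -0.16302281  0.0628929 ] 0.05456959459338681
((557.3909301757812, -209.4140167236328), (52.16489028930664, 82.63521575927734), 15.429686546325684)
```

View pics/topcrop.png

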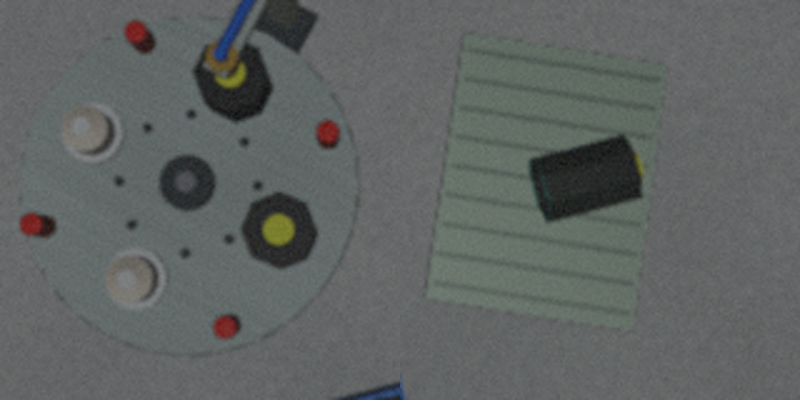

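The crop confirms it: the black bowl on the mat has the teal mouth line on its left and the yellow plug on its right. The handle centres agree well: axis (0.587, 0.148), carousel yaw −26.8°. I'll move above the bowl first.

```bash
cat >> h.py <<'E'
def go(p,Rm):
    s=r.read_state(); R0=R.from_quat(s["eef_rot"]); d=R0.inv().apply(np.array(p)-s["ee_pos"])*1000
    rv=np.degrees((R0.inv()*R.from_matrix(Rm)).as_rotvec()); print("MOVE xyz",np.round(d,1),"rot",np.round(rv,2),"rows",round(max(np.linalg.norm(d)/62.5,np.linalg.norm(rv)/10.7),1))
def tooldown(h): # heading of tool x, deg
    a=np.radians(h); x=np.array([np.cos(a),np.sin(a),0]); z=np.array([0,0,-1.]); return np.c_[x,np.cross(z,x),z]
def toolhor(h): # tool z horizontal heading h, tool y up
    a=np.radians(h); z=np.array([np.cos(a),np.sin(a),0]); y=np.array([0,0,1.]); return np.c_[np.cross(y,z),y,z]
E
python3 - <<'E'
from h import *
st(); go([.5586,-.2137,.2],tooldown(15.4))
E
```

```text
t 0.2 q [-1.26   0.333 -0.065  1.461  0.022  1.35  -0.088] p [0.2047 0.5903 0.2301]
R cols
 [[ 0.328  0.945 -0.   ]
 [ 0.945 -0.328 -0.001]
 [-0.001  0.    -1.   ]] F [-0.8 -1.1  0.6] w 0.0872
MOVE xyz [-643.7  597.8   30.7] rot [3.000e-02 4.000e-02 5.548e+01] rows 14.1
```

apply_moves(increments=[{"xyz": [-640, 595, 0], "rotation": [0, 0, 55.5], "grip": 0}, {"xyz": [-640, 595, 0], "rotation": [0, 0, 55.5], "grip": 0}, {"xyz": [-640, 595, 0], "rotation": [0, 0, 55.5], "grip": 0}, {"xyz": [-640, 595, 0], "rotation": [0, 0, 55.5], "grip": 0}, {"xyz": [-640, 595, 0], "rotation": [0, 0, 55.5], "grip": 0}])

```text
time: 0.82
ee_pos: [0.3313, 0.3026, 0.2306]
eef_rot: [0.989, 0.146, -0.0, 0.0]
ft_force: [0.8, 0.6, 0.5]
width: 0.087
```

```bash
python3 - <<'E'
from h import *
st(); go([.5586,-.2137,.2],tooldown(15.4))
E
```

```text
t 0.82 q [-1.019 -0.067  0.17   1.908  0.012  1.3   -0.559] p [0.3313 0.3026 0.2306]
R cols
 [[ 0.957  0.289 -0.   ]
 [ 0.289 -0.957 -0.   ]
 [-0.     0.    -1.   ]] F [0.8 0.6 0.5] w 0.087
MOVE xyz [ 68.4 559.9  30.7] rot [0.01 0.01 1.4 ] rows 9.0
```

apply_moves(increments=[{"xyz": [68, 560, 0], "rotation": [0, 0, 1.4]}, {"xyz": [68, 560, 0], "rotation": [0, 0, 1.4]}, {"xyz": [68, 560, 0], "rotation": [0, 0, 1.4]}, {"xyz": [68, 560, 0], "rotation": [0, 0, 1.4]}, {"xyz": [68, 560, 0], "rotation": [0, 0, 1.4]}])

```text
$.increments[0]: bad value
```

```bash
python3 - <<'E'
from h import *
st(); go([.5586,-.2137,.2],tooldown(15.4))
E
```

```text
t 0.82 q [-1.019 -0.067  0.17   1.908  0.012  1.3   -0.559] p [0.3313 0.3026 0.2306]
R cols
 [[ 0.957  0.289 -0.   ]
 [ 0.289 -0.957 -0.   ]
 [-0.     0.    -1.   ]] F [0.8 0.6 0.5] w 0.087
MOVE xyz [ 68.4 559.9  30.7] rot [0.01 0.01 1.4 ] rows 9.0
```

Each row needs a grip value.

apply_moves(increments=[{"xyz": [68, 560, 0], "rotation": [0, 0, 1.4], "grip": 0}, {"xyz": [68, 560, 0], "rotation": [0, 0, 1.4], "grip": 0}, {"xyz": [68, 560, 0], "rotation": [0, 0, 1.4], "grip": 0}, {"xyz": [68, 560, 0], "rotation": [0, 0, 1.4], "grip": 0}, {"xyz": [68, 560, 0], "rotation": [0, 0, 1.4], "grip": 0}])

```text
time: 1.45
ee_pos: [0.4568, 0.0164, 0.2309]
eef_rot: [0.991, 0.134, 0.0, -0.0]
ft_force: [1.3, 0.5, 0.3]
width: 0.0871
```

```bash
python3 - <<'E'
from h import *
st(); go([.5586,-.2137,.2],tooldown(15.4))
E
```

```text
t 1.45 q [-0.729 -0.082  0.571  1.908  0.046  1.303  0.098] p [0.4568 0.0164 0.2309]
R cols
 [[ 0.964  0.266  0.001]
 [ 0.266 -0.964  0.   ]
 [ 0.001 -0.    -1.   ]] F [1.3 0.5 0.3] w 0.0871
MOVE xyz [ 36.9 248.9  30.9] rot [-0.01 -0.04  0.02] rows 4.1
```

apply_moves(increments=[{"xyz": [37, 249, 31], "rotation": [0, 0, 0], "grip": 0}, {"xyz": [37, 249, 31], "rotation": [0, 0, 0], "grip": 0}, {"xyz": [37, 249, 31], "rotation": [0, 0, 0], "grip": 0}, {"xyz": [37, 249, 31], "rotation": [0, 0, 0], "grip": 0}, {"xyz": [37, 249, 31], "rotation": [0, 0, 0], "grip": 0}])

```text
time: 2.08
ee_pos: [0.5579, -0.2186, 0.1982]
eef_rot: [0.991, 0.131, -0.002, 0.001]
ft_force: [-0.6, 0.4, 0.3]
width: 0.087
```

```bash
python3 - <<'E'
from h import *
st(); go([.5586,-.2137,.2],tooldown(15.4))
c=cam("wrist"); cv2.imwrite("pics/w1.png",c["img"])
c=cam("scene"); cv2.imwrite("pics/s1.png",c["img"])
E
```

```text
t 2.08 q [-0.348  0.371  0.817  1.613 -0.275  1.281  0.778] p [ 0.5579 -0.2186  0.1982]
R cols
 [[ 0.966  0.26  -0.003]
 [ 0.26  -0.966 -0.003]
 [-0.003  0.002 -1.   ]] F [-0.6  0.4  0.3] w 0.087
MOVE xyz [ 2.  -4.5 -1.8] rot [ 0.13  0.2  -0.32] rows 0.1
```

View pics/w1.png

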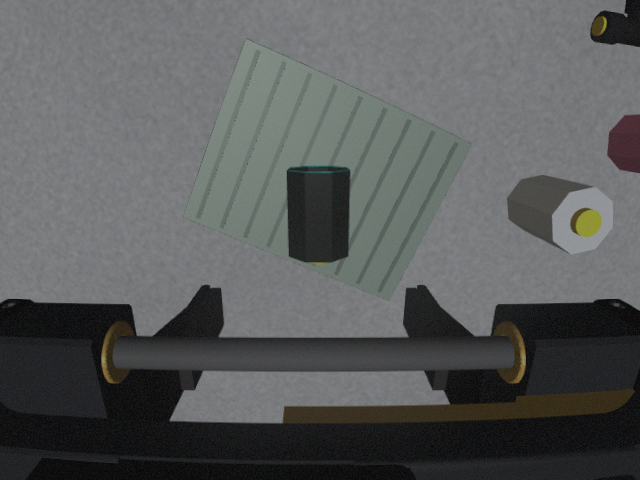

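View pics/s1.png

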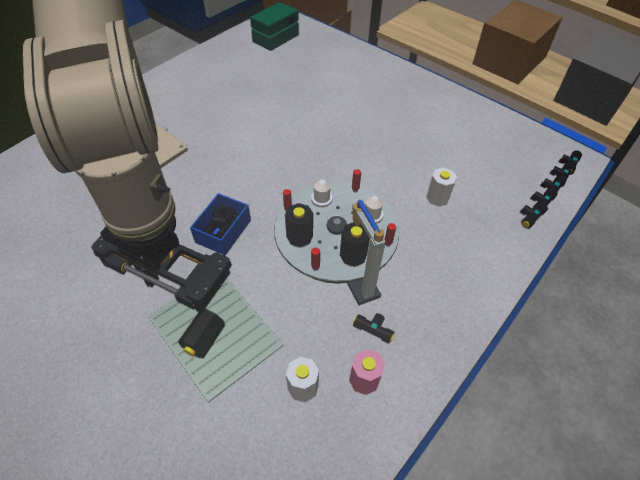

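The wrist view shows the bowl upright in the image at (318,215): teal mouth at the top, plug at the bottom, centred between the fingers. The gripper body is wide along the jaw direction. I'll refine the bowl pose with a model silhouette fit.

```bash
cat >> h.py <<'E'
def bowlpts(c0,ax,up,plug=True):
    ax=np.array(ax)/np.linalg.norm(ax); up=np.array(up); s=np.cross(up,ax); rr=.026/np.cos(np.pi/8)
    an=np.radians(22.5+45*np.arange(8)); P=[]
    for e in (-.037,.037): P+= [c0+ax*e+rr*(np.cos(a)*up+np.sin(a)*s) for a in an]
    return np.array(P)
E
python3 - <<'E'
from h import *
from scipy.optimize import minimize
c=cam("wrist"); im=c["img"]; s=r.read_state()
R0=R.from_quat(s["eef_rot"]); print("cam in tool",R0.inv().apply(-c["R"].T@c["t"]-s["ee_pos"]), "cam axis in tool",R0.inv().apply(c["R"][2]))
def mask(im,box):
    m=np.zeros(im.shape[:2],np.uint8); u0,u1,v0,v1=box
    g=im.astype(int); mm=(g.max(2)<75); m[v0:v1,u0:u1]=mm[v0:v1,u0:u1]; return m
ct=cam("top")
for nm,cc,box in (("wrist",c,(265,375,150,263)),("top",ct,(400,480,240,305))):
    m=mask(cc["img"],box); n,l,stt,ce=cv2.connectedComponentsWithStats(m); k=1+np.argmax(stt[1:,4]); m=(l==k).astype(np.uint8); print(nm,stt[k],ce[k])
    def cost(p):
        a=np.radians(p[2]); P=bowlpts(np.array([p[0]/1000,p[1]/1000,.031]),[np.cos(a),np.sin(a),0],[0,0,1.])
        h=cv2.convexHull(proj(cc,P).astype(np.float32)); q=np.zeros((480*1,640),np.uint8)
        cv2.fillPoly(q,[np.round(h*16).astype(np.int32)],1,shift=4); return (q^m).sum()
    x=min((minimize(cost,[557+dx,-206+dy,105.4],method="Nelder-Mead",options=dict(initial_simplex=np.array([[557+dx,-206+dy,105.4],[562+dx,-206,105.4],[557,-200+dy,105.4],[557,-206,109]]),maxiter=300)) for dx in(-3,0,3) for dy in (-3,0,3)),key=lambda o:o.fun)
    print(nm,x.x,x.fun)
E
```

```text
cam in tool [-0.00046511 -0.079236   -0.15266427] cam axis in tool [-0.00258037  0.29471251  0.95558248]
wrist [ 285  171   63   92 5467] [315.78580574 216.70623742]
wrist [ 558.09205307 -207.38037712  104.65260778] 383.0
top [ 422  240   58   65 1747] [454.29765312 269.88780767]
top [ 557.60074341 -207.87402835  106.44968868] 712.0
```

```bash
python3 - <<'E'
from h import *
go([.5628,-.2262,.021],tooldown(15))
E
```

```text
MOVE xyz [  0.   14.6 179. ] rot [-0.06 -0.06  0.49] rows 2.9
```

apply_moves(increments=[{"xyz": [0, 14.6, 60], "rotation": [0, 0, 0.5], "grip": 0}, {"xyz": [0, 14.6, 110], "rotation": [0, 0, 0.5], "grip": 0}, {"xyz": [0, 14.6, 150], "rotation": [0, 0, 0.5], "grip": 0}, {"xyz": [0, 14.6, 172], "rotation": [0, 0, 0.5], "grip": 0}, {"xyz": [0, 14.6, 179], "rotation": [0, 0, 0.5], "grip": 0}])

```text
time: 2.9
ee_pos: [0.563, -0.225, 0.0209]
eef_rot: [0.991, 0.131, 0.001, -0.001]
ft_force: [-0.4, -0.6, -0.2]
width: 0.0872
```

```bash
python3 - <<'E'
from h import *
st();go([.5628,-.2262,.021],tooldown(15))
c=cam("wrist"); cv2.imwrite("pics/w2.png",c["img"])
E
```

```text
t 2.9 q [-0.237  0.586  0.703  1.748 -0.449  0.974  0.905] p [ 0.563  -0.225   0.0209]
R cols
 [[ 0.966  0.26   0.001]
 [ 0.26  -0.966  0.002]
 [ 0.001 -0.002 -1.   ]] F [-0.4 -0.6 -0.2] w 0.0872
MOVE xyz [-0.5  1.1 -0.1] rot [-0.1  -0.07  0.07] rows 0.0
```

View pics/w2.png

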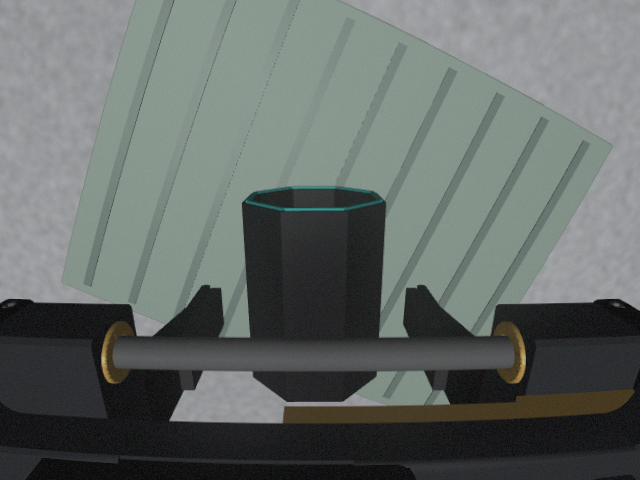

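The bowl sits centred between the fingers (242–386 px across, mouth at the top). Closing.

apply_moves(increments=[{"xyz": [0, 0, 0], "rotation": [0, 0, 0], "grip": 255}, {"xyz": [0, 0, 0], "rotation": [0, 0, 0], "grip": 255}, {"xyz": [0, 0, 0], "rotation": [0, 0, 0], "grip": 255}, {"xyz": [0, 0, 0], "rotation": [0, 0, 0], "grip": 255}, {"xyz": [0, 0, 0], "rotation": [0, 0, 0], "grip": 255}], squeeze=30)

```text
time: 3.58
ee_pos: [0.5632, -0.2254, 0.0211]
eef_rot: [0.991, 0.131, 0.001, -0.001]
ft_force: [0.5, 1.1, 2.3]
width: 0.0521
```

apply_moves(increments=[{"xyz": [0, 0, -30], "rotation": [0, 0, 0], "grip": 255}, {"xyz": [0, 0, -80], "rotation": [0, 0, 0], "grip": 255}, {"xyz": [0, 0, -140], "rotation": [0, 0, 0], "grip": 255}, {"xyz": [0, 0, -200], "rotation": [0, 0, 0], "grip": 255}, {"xyz": [0, 0, -240], "rotation": [0, 0, 0], "grip": 255}])

```text
time: 4.2
ee_pos: [0.563, -0.2263, 0.264]
eef_rot: [0.991, 0.131, 0.002, -0.0]
ft_force: [0.3, 0.1, -1.6]
width: 0.0516
```

```bash
python3 - <<'E'
from h import *
st()
c=cam("wrist"); cv2.imwrite("pics/w3.png",c["img"])
E
```

```text
t 4.2 q [-0.343  0.346  0.843  1.502 -0.262  1.408  0.774] p [ 0.563  -0.2263  0.264 ]
R cols
 [[ 0.966  0.259  0.004]
 [ 0.259 -0.966  0.001]
 [ 0.004 -0.    -1.   ]] F [ 0.3  0.1 -1.6] w 0.0516
```

View pics/w3.png

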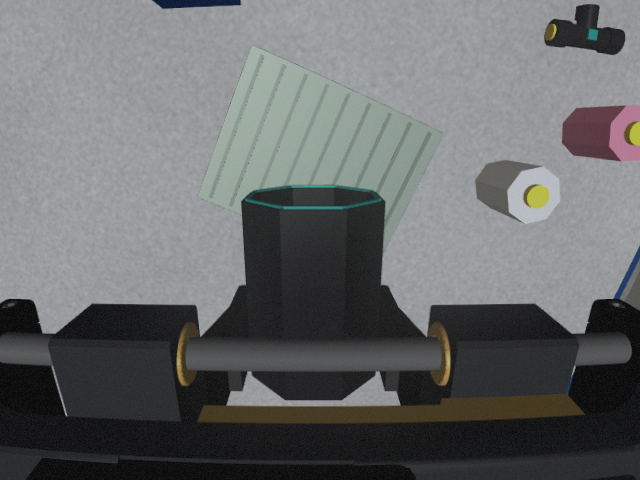

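The bowl is held at 51.6 mm width. Next I'll fit a kinematic model to the readings so far, to check whether the tilted pose at peg 2 is reachable.

```bash
cat > kin.py <<'E'
import numpy as np, itertools
from scipy.spatial.transform import Rotation as R
D=[([-1.26,.333,-.065,1.461,.022,1.35,-.088],[.2047,.5903,.2301],[[.328,.945,0],[.945,-.328,-.001],[-.001,0,-1]]),
([-1.019,-.067,.17,1.908,.012,1.3,-.559],[.3313,.3026,.2306],[[.957,.289,0],[.289,-.957,0],[0,0,-1]]),
([-.729,-.082,.571,1.908,.046,1.303,.098],[.4568,.0164,.2309],[[.964,.266,.001],[.266,-.964,0],[.001,0,-1]]),
([-.348,.371,.817,1.613,-.275,1.281,.778],[.5579,-.2186,.1982],[[.966,.26,-.003],[.26,-.966,-.003],[-.003,.002,-1]]),
([-.237,.586,.703,1.748,-.449,.974,.905],[.563,-.225,.0209],[[.966,.26,.001],[.26,-.966,.002],[.001,-.002,-1]]),
([-.343,.346,.843,1.502,-.262,1.408,.774],[.563,-.2263,.264],[[.966,.259,.004],[.259,-.966,.001],[.004,0,-1]])]
def ch(q,s,b,t):
    q=np.array(q)*s
    e=[R.from_euler(a,v) for a,v in zip("zyzyzyz",[q[0]+b,q[1],q[2],q[3],q[4],q[5],q[6]+t])]
    out=[];c=R.identity()
    for x in e: c=c*x; out.append(c)
    return out
E
python3 - <<'E'
from kin import *
from scipy.optimize import least_squares
best=[]
for sg in itertools.product([1,-1],repeat=5):
    s=np.array([sg[0],1,sg[1],sg[4],sg[2],1 if sg[4]==1 else 1,sg[3]])
    for b0 in (0,1.5,3,-1.5):
      for t0 in (0,1.5,3,-1.5):
        f=lambda p:np.concatenate([(ch(q,s,p[0],p[1])[-1].as_matrix()-np.array(M)).ravel() for q,_,M in D])
        o=least_squares(f,[b0,t0]); best.append((o.cost,tuple(s),tuple(np.round(o.x,3))))
best.sort(); 
for b in best[:6]: print(b)
s=np.array(best[0][1]);b,t=best[0][2]
# position: sum of offsets: linear in link vectors (x,z) after each joint
A=[];y=[]
for q,p,M in D:
    c=ch(q,s,b,t); rows=[np.array([[0],[0],[1.]])]
    for i in (1,2,3,4,5,6): 
        m=c[i].as_matrix(); 
        if i in(2,4,6): rows.append(m[:,[2]])
        if i in (2,3): rows.append(m[:,[0]])
        if i==5: rows.append(m[:,[0]])
    A.append(np.hstack(rows)); y.append(p)
A=np.vstack(A);y=np.hstack(y); x,res,rk,sv=np.linalg.lstsq(A,y,rcond=None); print("h,[x3,z3],x4,z5,x6,z7 order:",x.round(4),rk,sv.round(2)); print((A@x-y).round(4))
E
```

```text
(np.float64(7.829331943842072e-06), (np.int64(-1), np.int64(1), np.int64(-1), np.int64(1), np.int64(-1), np.int64(1), np.int64(-1)), (np.float64(6.276), np.float64(3.135)))
(np.float64(7.829331943942923e-06), (np.int64(-1), np.int64(1), np.int64(-1), np.int64(1), np.int64(-1), np.int64(1), np.int64(-1)), (np.float64(-0.007), np.float64(3.135)))
(np.float64(7.82933194413494e-06), (np.int64(-1), np.int64(1), np.int64(-1), np.int64(1), np.int64(-1), np.int64(1), np.int64(-1)), (np.float64(-0.007), np.float64(3.135)))
(np.float64(7.829331944385933e-06), (np.int64(-1), np.int64(1), np.int64(-1), np.int64(1), np.int64(-1), np.int64(1), np.int64(-1)), (np.float64(-0.007), np.float64(-3.148)))
(np.float64(7.82933194470672e-06), (np.int64(-1), np.int64(1), np.int64(-1), np.int64(1), np.int64(-1), np.int64(1), np.int64(-1)), (np.float64(-0.007), np.float64(3.135)))
(np.float64(7.829331945082052e-06), (np.int64(-1), np.int64(1), np.int64(-1), np.int64(1), np.int64(-1), np.int64(1), np.int64(-1)), (np.float64(-0.007), np.float64(-3.148)))
h,[x3,z3],x4,z5,x6,z7 order: [ 1.8347e+00  4.3180e-01  3.0000e-04  4.5000e-02  4.7640e-01 -4.0400e-02
  1.8638e+00] 7 [4.85 4.22 0.66 0.34 0.3  0.24 0.  ]
[-0.0385  0.0207 -0.0002 -0.0236  0.0373  0.0003 -0.0022  0.0421  0.001
 -0.0033  0.0124 -0.0032 -0.0124  0.0178  0.0083  0.0122  0.0169 -0.0062]
```

```bash
cat >> kin.py <<'E'
S=np.array([-1,1,-1,1,-1,1,-1.]);B,T=-.007,3.135
def cols(q):
    m=[c.as_matrix() for c in ch(q,S,B,T)]
    return np.stack([np.array([0,0,1.]),m[0][:,1],m[2][:,2],m[2][:,0],m[3][:,1],m[3][:,0],m[4][:,2],m[5][:,1],m[5][:,0],m[6][:,2]],1)
E
python3 - <<'E'
from kin import *
A=np.vstack([cols(q) for q,_,_ in D]); y=np.hstack([p for _,p,_ in D])
# small ridge for identifiability; fix h guess .365
lam=.01
x0=np.array([.4,0,.43,0,0,0,.4,0,0,.43])
x=x0+np.linalg.lstsq(np.vstack([A,lam*np.eye(10)]),np.r_[y-A@x0,np.zeros(10)],rcond=None)[0]
print(x.round(3)); print((A@x-y).round(4))
E
```

```text
[ 0.36  -0.021  0.448 -0.001 -0.022 -0.002  0.491  0.001  0.     0.446]
[ 0.0001 -0.0002  0.0004 -0.0005  0.0005  0.0001 -0.0008  0.0005  0.0001
 -0.0005 -0.0005 -0.0002  0.0008 -0.0008 -0.0004 -0.0001 -0.0002  0.    ]
```

The model fits to under 1 mm, except that base height and tool length can't be separated while the tool points down. A first partial tilt will separate them.

apply_moves(increments=[{"xyz": [0, 0, -10], "rotation": [-10, 0, 0], "grip": 255}, {"xyz": [0, 0, -20], "rotation": [-20, 0, 0], "grip": 255}, {"xyz": [0, 0, -30], "rotation": [-30, 0, 0], "grip": 255}, {"xyz": [0, 0, -30], "rotation": [-30, 0, 0], "grip": 255}])

```text
time: 4.75
ee_pos: [0.5648, -0.2227, 0.2974]
eef_rot: [0.957, 0.129, 0.039, 0.256]
ft_force: [0.7, 0.1, -0.5]
width: 0.0517
```

```bash
cat >> kin.py <<'E'
def fit():
    A=np.vstack([cols(q) for q,_,_ in D]); y=np.hstack([p for _,p,_ in D]); lam=.005
    x0=np.array([.36,-.02,.45,0,-.02,0,.49,0,0,.446])
    x=x0+np.linalg.lstsq(np.vstack([A,lam*np.eye(10)]),np.r_[y-A@x0,np.zeros(10)],rcond=None)[0]
    return x,(A@x-y)
E
python3 - <<'E'
from h import *
s=st()
import kin
kin.D.append((s["joint_positions"],s["ee_pos"],None))
x,e=kin.fit(); print(x.round(4),e.round(4))
np.save("kx.npy",x)
E
```

```text
t 4.75 q [-0.838  0.094  0.928  1.745  0.448  1.179  0.209] p [ 0.5648 -0.2227  0.2974]
R cols
 [[ 0.964  0.228  0.14 ]
 [ 0.267 -0.835 -0.481]
 [ 0.007  0.501 -0.866]] F [ 0.7  0.1 -0.5] w 0.0517
[ 2.583e-01 -2.160e-02  4.479e-01 -1.700e-03 -2.040e-02 -1.900e-03
  4.908e-01  3.000e-04 -9.000e-04  3.445e-01] [ 0.     -0.0004  0.0006 -0.0005  0.0006  0.0001 -0.0005  0.0007  0.0002
  0.0002 -0.0003 -0.0004  0.0006 -0.0011 -0.0004 -0.     -0.0005 -0.0002
 -0.001  -0.0003  0.0002]
```

```bash
cat >> kin.py <<'E'
LO=np.array([-2.6,-.5,-1.47,.16,-1.27,.06,-2.6]);HI=np.array([2.6,2.12,1.34,2.42,4.41,2.06,2.6])
def fk(q):
    x=np.load("kx.npy"); return cols(q)@x, ch(q,S,B,T)[-1]
def ik(p,Rm,q0,reg=.02,m=.03):
    from scipy.optimize import least_squares
    Rg=R.from_matrix(Rm)
    def f(q):
        a,b=fk(q); return np.r_[(a-p)*10,(Rg.inv()*b).as_rotvec()*3,reg*(q-q0)]
    o=least_squares(f,np.clip(q0,LO+m+1e-3,HI-m-1e-3),bounds=(LO+m,HI-m)); a,b=fk(o.x)
    return o.x,np.linalg.norm(a-p)*1000,np.degrees(np.linalg.norm((Rg.inv()*b).as_rotvec()))
E
python3 - <<'E'
from h import *; from kin import *
q=r.read_state()["joint_positions"]
rng=np.random.default_rng(0)
g=np.array([.6258,.2237])
for hd in (-117,-107,-97,-92,-87):
  for z in (.107,.30):
    Rm=toolhor(hd); p=np.r_[g,z]+.011*Rm[:,2]
    sols=[]
    for k in range(12):
        q0=q if k==0 else rng.uniform(LO,HI)
        s,e,a=ik(p,Rm,q0,.002)
        if e<3 and a<2: sols.append(s)
    print(hd,z,len(sols)); 
    for s in sorted(sols,key=lambda s:np.abs(s-q).max())[:3]: print("   ",s.round(2))
E
```

```text
-117 0.107 0
-117 0.3 0
-107 0.107 0
-107 0.3 0
-97 0.107 11
    [-1.11  1.64  1.22  0.76  0.07  2.03 -0.33]
    [-1.11  1.64  1.22  0.76  0.07  2.03 -0.33]
    [-1.11  1.64  1.22  0.76  0.07  2.03 -0.33]
-97 0.3 10
    [-1.15  1.42  1.31  0.84  0.24  2.03 -0.11]
    [-1.15  1.42  1.31  0.84  0.24  2.03 -0.11]
    [-1.15  1.42  1.31  0.84  0.24  2.03 -0.11]
-92 0.107 9
    [-1.02  1.39  0.59  0.86  0.6   2.03 -0.6 ]
    [-1.02  1.39  0.59  0.86  0.6   2.03 -0.6 ]
    [-1.02  1.39  0.59  0.86  0.6   2.03 -0.6 ]
-92 0.3 11
    [-1.12  1.19  0.83  0.93  0.63  2.03 -0.33]
    [-1.12  1.19  0.83  0.93  0.63  2.03 -0.33]
    [-1.12  1.19  0.83  0.93  0.63  2.03 -0.33]
-87 0.107 11
    [-0.95  1.28  0.31  0.96  0.84  2.03 -0.71]
    [-0.95  1.28  0.31  0.96  0.84  2.03 -0.71]
    [-0.95  1.28  0.31  0.96  0.84  2.03 -0.71]
-87 0.3 7
    [-1.07  1.06  0.55  1.02  0.84  2.03 -0.45]
    [-1.07  1.06  0.55  1.02  0.84  2.03 -0.45]
    [-1.07  1.06  0.55  1.02  0.84  2.03 -0.45]
```

```bash
python3 - <<'E'
from h import *; from kin import *
q=r.read_state()["joint_positions"]
rng=np.random.default_rng(0)
g=np.array([.5116,.1863])
for hd in (-57,-50,-42,-34,-27,-15,-5):
  for z in (.107,.30):
    Rm=toolhor(hd); p=np.r_[g,z]+.011*Rm[:,2]
    sols=[]
    for k in range(14):
        q0=q if k==0 else rng.uniform(LO,HI)
        s,e,a=ik(p,Rm,q0,.002)
        if e<3 and a<2: sols.append(s)
    print(hd,z,len(sols)); 
    for s in sorted(sols,key=lambda s:np.abs(s-q).max())[:3]: print("   ",s.round(2), "margin",np.minimum(s-LO,HI-s).min().round(2))
E
```

```text
-57 0.107 8
    [-1.62  1.09  0.72  1.82  0.72  1.35 -0.9 ] margin 0.6
    [-1.55  1.03  0.63  1.82  0.8   1.4  -0.95] margin 0.6
    [-1.02  0.88 -0.02  1.79  1.17  1.78 -1.15] margin 0.28
-57 0.3 11
    [-1.67  0.68  0.8   1.87  0.96  1.55 -0.71] margin 0.51
    [-1.59  0.63  0.69  1.87  1.01  1.6  -0.74] margin 0.46
    [-1.42  0.57  0.47  1.86  1.09  1.7  -0.79] margin 0.36
-50 0.107 9
    [-1.76  1.13  0.82  1.92  0.71  1.19 -0.9 ] margin 0.5
    [-1.83  1.21  0.91  1.93  0.61  1.12 -0.83] margin 0.43
    [-1.67  1.05  0.7   1.92  0.83  1.27 -0.98] margin 0.5
-50 0.3 10
    [-1.67  0.57  0.73  1.97  1.09  1.52 -0.78] margin 0.45
    [-1.23  0.46  0.19  1.95  1.25  1.75 -0.85] margin 0.31
    [-0.83  0.48 -0.27  1.93  1.37  1.91 -0.88] margin 0.15
-42 0.107 12
    [-1.69  0.99  0.66  2.03  0.98  1.21 -1.11] margin 0.39
    [-1.35  0.84  0.28  2.01  1.21  1.48 -1.21] margin 0.41
    [-1.29  0.82  0.22  2.01  1.24  1.52 -1.23] margin 0.41
-42 0.3 11
    [-1.64  0.45  0.62  2.08  1.24  1.52 -0.85] margin 0.34
    [-1.29  0.39  0.23  2.07  1.33  1.66 -0.88] margin 0.35
    [-1.06  0.
[... 513 characters left out ...]
 0.84  0.48  2.23  1.36  1.25 -1.39] margin 0.19
    [-1.45  0.79  0.34  2.22  1.43  1.35 -1.39] margin 0.2
-27 0.3 13
    [-1.3   0.24  0.2   2.28  1.54  1.54 -0.94] margin 0.14
    [-1.53  0.25  0.44  2.29  1.51  1.48 -0.95] margin 0.13
    [-1.57  0.26  0.49  2.29  1.51  1.47 -0.95] margin 0.13
-15 0.107 6
    [-0.3   0.92 -0.74  2.32  2.18  2.03 -1.22] margin 0.03
    [-0.3   0.92 -0.75  2.32  2.18  2.03 -1.22] margin 0.03
    [-1.3   0.74  0.19  2.36  1.73  1.44 -1.55] margin 0.06
-15 0.3 9
    [-0.35  0.18 -0.75  2.39  1.82  1.54 -0.95] margin 0.03
    [-0.35  0.18 -0.75  2.39  1.82  1.54 -0.95] margin 0.03
    [-0.35  0.18 -0.75  2.39  1.82  1.54 -0.95] margin 0.03
-5 0.107 0
-5 0.3 0
```

Peg 2 with a horizontal tool would sit on the j6 limit or crowd handle 2. Peg 3 at heading −42° has good joint margins, so I'll use peg 3, which means two quarter turns afterwards.

```bash
cat > t1.py <<'E'
from h import *
s=st(); Rm=toolhor(-42); go(np.r_[.5116,.1863,.32]+.011*Rm[:,2],Rm)
E
python3 t1.py; python3 - <<'E'
from h import *
from kin import *
s=r.read_state(); q=s["joint_positions"]; Rm=toolhor(-42); p1=np.r_[.5116,.1863,.32]+.011*Rm[:,2]; p0=s["ee_pos"]; R0=R.from_quat(s["eef_rot"]); rv=(R0.inv()*R.from_matrix(Rm)).as_rotvec()
for k in range(1,9):
    t=k/8; q,e,a=ik(p0+t*(p1-p0),(R0*R.from_rotvec(t*rv)).as_matrix(),q,.02); print(q.round(2),round(e,1),round(a,1))
E
```

```text
t 4.75 q [-0.838  0.094  0.928  1.745  0.448  1.179  0.209] p [ 0.5648 -0.2227  0.2974]
R cols
 [[ 0.964  0.228  0.14 ]
 [ 0.267 -0.835 -0.481]
 [ 0.007  0.501 -0.866]] F [ 0.7  0.1 -0.5] w 0.0517
MOVE xyz [  64.  -334.3 -219. ] rot [-58.15  29.23 -17.36] rows 6.5
[-0.93 -0.03  0.79  1.87  0.7   1.2  -0.04] 0.0 0.0
[-1.   -0.08  0.67  1.96  0.88  1.25 -0.24] 0.0 0.0
[-1.07 -0.07  0.57  2.03  1.01  1.31 -0.41] 0.0 0.0
[-1.14 -0.03  0.49  2.08  1.1   1.37 -0.54] 0.0 0.0
[-1.21  0.04  0.43  2.1   1.17  1.44 -0.65] 0.0 0.0
[-1.27  0.14  0.39  2.1   1.22  1.51 -0.74] 0.0 0.0
[-1.33  0.25  0.35  2.09  1.27  1.58 -0.8 ] 0.0 0.0
[-1.38  0.36  0.33  2.06  1.32  1.64 -0.84] 0.0 0.0
```

Smooth, well-conditioned path.

apply_moves(increments=[{"xyz": [8, -42, -27], "rotation": [-7.3, 3.7, -2.2], "grip": 255}, {"xyz": [16, -84, -55], "rotation": [-14.5, 7.3, -4.3], "grip": 255}, {"xyz": [24, -125, -82], "rotation": [-21.8, 11, -6.5], "grip": 255}, {"xyz": [32, -167, -110], "rotation": [-29.1, 14.6, -8.7], "grip": 255}, {"xyz": [40, -209, -137], "rotation": [-36.3, 18.3, -10.9], "grip": 255}])

```text
time: 5.38
ee_pos: [0.5357, 0.0279, 0.3109]
eef_rot: [0.796, 0.237, 0.199, 0.52]
ft_force: [0.3, 0.5, -1.2]
width: 0.0518
```

```bash
python3 t1.py
```

```text
t 5.38 q [-1.274  0.045  0.5    2.104  1.161  1.446 -0.646] p [0.5357 0.0279 0.3109]
R cols
 [[ 0.808  0.17   0.564]
 [ 0.585 -0.348 -0.733]
 [ 0.071  0.922 -0.381]] F [ 0.3  0.5 -1.2] w 0.0518
MOVE xyz [  76.1  -46.8 -123.1] rot [-21.9   11.15  -6.39] rows 2.4
```

apply_moves(increments=[{"xyz": [25, -16, -41], "rotation": [-7.3, 3.7, -2.1], "grip": 255}, {"xyz": [51, -31, -82], "rotation": [-14.6, 7.4, -4.3], "grip": 255}, {"xyz": [76, -47, -123], "rotation": [-21.9, 11.1, -6.4], "grip": 255}, {"xyz": [76, -47, -123], "rotation": [-21.9, 11.1, -6.4], "grip": 255}, {"xyz": [76, -47, -123], "rotation": [-21.9, 11.1, -6.4], "grip": 255}])

```text
time: 6.0
ee_pos: [0.5201, 0.1762, 0.3191]
eef_rot: [0.647, 0.286, 0.284, 0.647]
ft_force: [0.4, -1.5, -1.1]
width: 0.0519
```

```bash
python3 t1.py; python3 - <<'E'
from h import *
for n in ("scene","top","wrist"):
    c=cam(n); cv2.imwrite(f"pics/{n}3.png",c["img"])
E
```

```text
t 6.0 q [-1.43   0.366  0.388  2.067  1.304  1.628 -0.826] p [0.5201 0.1762 0.3191]
R cols
 [[ 0.675  0.003  0.738]
 [ 0.738  0.001 -0.675]
 [-0.003  1.    -0.002]] F [ 0.4 -1.5 -1.1] w 0.0519
MOVE xyz [ 1.8  0.9 -2.1] rot [-0.11  0.46  0.16] rows 0.0
```

View pics/scene3.png

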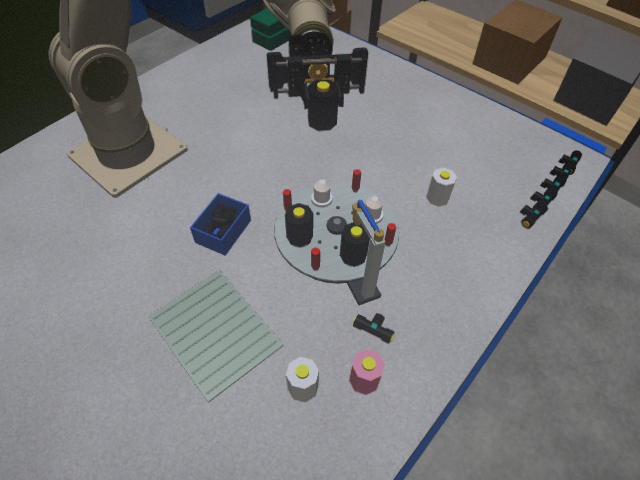

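View pics/wrist3.png

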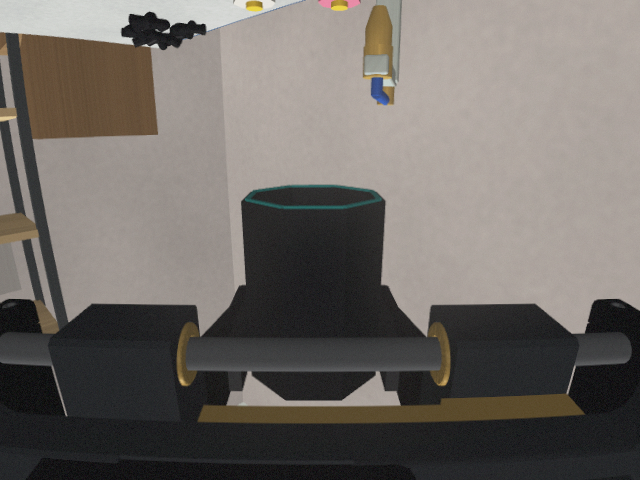

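View pics/top3.png

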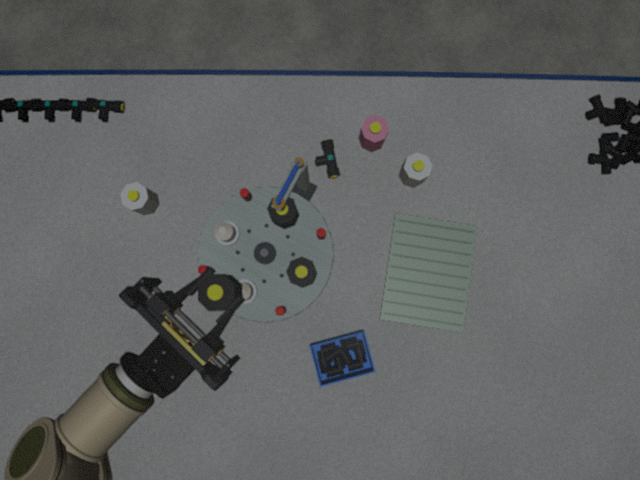

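The bowl is upright, mouth down, with its plug at (323,87) in the scene view and (215,292) in the top view. Next I'll triangulate the plug and cross-check the carousel axis in both cameras.

```bash
python3 - <<'E'
from h import *
s=r.read_state(); R0=R.from_quat(s["eef_rot"])
cs={n:cam(n) for n in("scene","top")}; res={}
for n,c in cs.items():
    hsv=cv2.cvtColor(c["img"],cv2.COLOR_BGR2HSV)
    yel=(abs(hsv[...,0].astype(int)-30)<5)&(hsv[...,1]>150)&(hsv[...,2]>80)
    k,l,ss,ce=cv2.connectedComponentsWithStats(yel.astype(np.uint8))
    print(n,"yellow",[(int(ss[i,4]),ce[i].round(1).tolist()) for i in range(1,k) if ss[i,4]>12])
    red=((hsv[...,0]<8)|(hsv[...,0]>172))&(hsv[...,1]>150)&(hsv[...,2]>60)
    k,l,ss,ce=cv2.connectedComponentsWithStats(red.astype(np.uint8))
    print(n,"red",[(ss[i].tolist(),ce[i].round(1).tolist()) for i in range(1,k) if ss[i,4]>12])
g=np.r_[.5116,.1863,.32]; 
# expected plug top location if held exactly (grasp 20mm from center): 
e=s["ee_pos"]-.011*R0.as_matrix()[:,2]; e=e+np.r_[0,0,1]*(.044-.0195); print("exp plug top",e)
for n,c in cs.items(): print(n,"pred plug",proj(c,e), "pred handles tops",proj(c,[[.6971,.184,.102],[.6228,.0384,.102],[.5516,.2577,.102],[.4781,.1117,.102]]).round(1).tolist(),"pegtips",proj(c,[[.6258,.2237,.098],[.5116,.1863,.098]]).round(1).tolist(),"plug b",proj(c,[.5874-.0384,.1479-.0758,.129]), "plug a",proj(c,[.5874+.0758,.1479-.0384,.129]))
for n,c in cs.items():
    im=c["img"]; 
    (u0,u1,v0,v1)=(260,420,60,290) if n=="scene" else (185,345,175,335)
    cv2.imwrite(f"pics/{n}_c3.png",cv2.resize(im[v0:v1,u0:u1],None,fx=2.6,fy=2.6,interpolation=cv2.INTER_CUBIC))
E
```

```text
scene yellow [(81, [322.9, 84.2]), (48, [444.8, 174.1]), (78, [298.3, 211.2]), (85, [356.0, 230.5]), (114, [368.4, 363.4]), (112, [302.2, 371.1])]
scene red [([354, 170, 7, 5, 27], [356.8, 172.0]), ([284, 190, 7, 5, 30], [286.7, 192.0]), ([388, 224, 8, 6, 37], [391.4, 226.3]), ([312, 248, 8, 7, 45], [315.4, 251.0])]
top yellow [(79, [374.9, 127.5]), (75, [418.1, 165.5]), (79, [132.7, 195.2]), (44, [283.3, 210.9]), (103, [301.0, 271.3]), (193, [214.0, 292.2])]
top red [([240, 189, 9, 9, 51], [244.1, 192.7]), ([317, 229, 8, 9, 53], [320.8, 232.7]), ([199, 266, 7, 8, 36], [201.6, 268.7]), ([276, 307, 9, 8, 53], [279.9, 310.3])]
exp plug top [0.51202686 0.18392174 0.34459245]
scene pred plug [[322.20058645  84.65749289]] pred handles tops [[390.0, 225.9], [313.9, 250.2], [355.7, 171.7], [285.6, 191.8]] pegtips [[373.2, 198.3], [320.6, 181.7]] plug b [[297.19273802 211.37141083]] plug a [[354.57437575 230.69719709]]
top pred plug [[214.13720389 291.58584273]] pred handles tops [[244.1, 192.5], [320.7, 232.7], [202.4, 269.1], [279.8, 310.2]] pegtips [[222.3, 230.0], [240.3, 291.3]] plug b [[301.30324257 271.53108023]] plug a [[281.96579836 208.61264504]]
```

View pics/scene_c3.png

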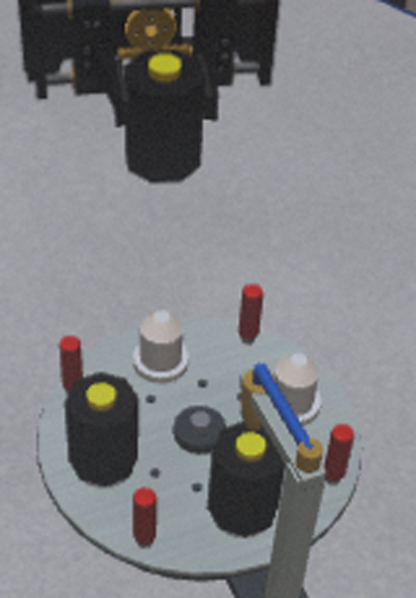

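```bash
python3 - <<'E'
from h import *
Rm=toolhor(-42); go(np.r_[.5116,.1863,.168]+.0105*Rm[:,2],Rm)
E
```

```text
MOVE xyz [   0.9 -152.2   -1.5] rot [-0.1   0.22 -0.04] rows 2.4
```

apply_moves(increments=[{"xyz": [1, -40, -1.5], "rotation": [0, 0.2, 0], "grip": 255}, {"xyz": [1, -85, -1.5], "rotation": [0, 0.2, 0], "grip": 255}, {"xyz": [1, -125, -1.5], "rotation": [0, 0.2, 0], "grip": 255}, {"xyz": [1, -152, -1.5], "rotation": [0, 0.2, 0], "grip": 255}, {"xyz": [1, -152, -1.5], "rotation": [0, 0.2, 0], "grip": 255}])

```text
time: 6.88
ee_pos: [0.5194, 0.1788, 0.1675]
eef_rot: [0.646, 0.288, 0.287, 0.646]
ft_force: [0.0, -0.2, -0.7]
width: 0.0518
```

```bash
cat > look.py <<'E'
from h import *
import sys
s=st(); R0=R.from_quat(s["eef_rot"]).as_matrix()
Rm=toolhor(-42); go(np.r_[.5116,.1863,.168]+.0105*Rm[:,2],Rm)
# plug position at nominal height from image, shift corrected by bowl b plug
zc=s["ee_pos"][2]-.0195+.044
for n,box in (("scene",(260,420,60,290)),("top",(185,345,175,335))):
    c=cam(n); im=c["img"]; hsv=cv2.cvtColor(im,cv2.COLOR_BGR2HSV)
    yel=(abs(hsv[...,0].astype(int)-30)<5)&(hsv[...,1]>150)&(hsv[...,2]>80)
    k,l,ss,ce=cv2.connectedComponentsWithStats(yel.astype(np.uint8)); ys=[ce[i] for i in range(1,k) if ss[i,4]>12]
    near=lambda p:min(ys,key=lambda y:np.linalg.norm(y-p))
    pe=s["ee_pos"]-.0105*R0[:,2]; pe=np.r_[pe[:2],zc]; pp=proj(c,pe)[0]; pm=near(pp)
    b=np.r_[.5490,.0721,.129]; bp=proj(c,b)[0]; sh=near(bp)-bp
    print(n,"plug meas",pm,"pred",pp,"shift b",sh,"world(at z,corrected)",plane(c,pm-sh,zc)[0],"uncorr",plane(c,pm,zc)[0],"pred world",pe)
    u0,u1,v0,v1=box; cv2.imwrite(f"pics/{n}_{sys.argv[1]}.png",cv2.resize(im[v0:v1,u0:u1],None,fx=2.6,fy=2.6,interpolation=cv2.INTER_CUBIC))
E
python3 look.py d1
```

```text
t 6.88 q [-1.384  0.699  0.327  2.054  1.218  1.505 -1.112] p [0.5194 0.1788 0.1675]
R cols
 [[ 0.67   0.002  0.742]
 [ 0.742  0.    -0.67 ]
 [-0.002  1.    -0.001]] F [ 0.  -0.2 -0.7] w 0.0518
MOVE xyz [ 0.4  0.5 -0.3] rot [-0.07  0.07  0.09] rows 0.0
scene plug meas [321.83098592 148.6056338 ] pred [321.24292804 149.25188399] shift b [ 1.1277748  -0.19192365] world(at z,corrected) [0.5098761  0.18614035 0.19195234] uncorr [0.51119275 0.18807988 0.19195234] pred world [0.51156199 0.18584948 0.19195234]
top plug meas [231.390625  292.0078125] pred [231.75210707 291.52887714] shift b [-0.38091248 -0.19127441] world(at z,corrected) [0.51044038 0.18578315 0.19195234] uncorr [0.51075014 0.18643634 0.19195234] pred world [0.51156199 0.18584948 0.19195234]
```

View pics/scene_d1.png

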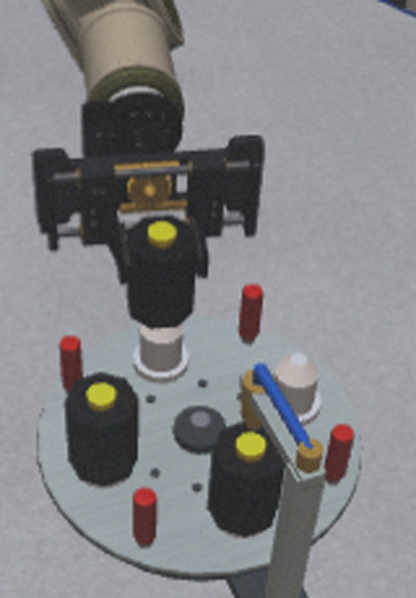

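View pics/top_d1.png

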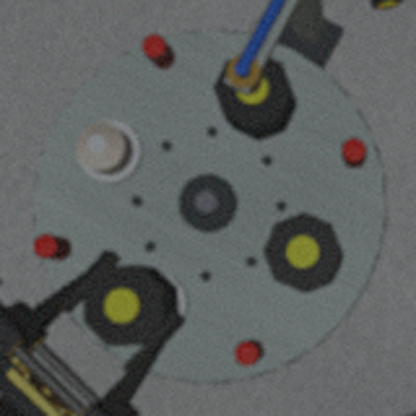

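Both cameras put the bowl about 1.3 mm short in x. I'll correct that and descend onto the peg.

```bash
cat > dn.py <<'E'
from h import *
import sys
st(); Rm=toolhor(-42); go(np.r_[.5128,.1866,float(sys.argv[1])]+.0105*Rm[:,2],Rm)
E
python3 dn.py .122
```

```text
t 6.97 q [-1.384  0.695  0.328  2.054  1.219  1.506 -1.111] p [0.5197 0.1792 0.1692]
R cols
 [[ 0.67   0.     0.742]
 [ 0.742 -0.002 -0.67 ]
 [ 0.002  1.    -0.001]] F [-0.6  0.3  0.1] w 0.0519
MOVE xyz [  0.8 -47.2   0.5] rot [-0.09  0.07 -0.09] rows 0.8
```

apply_moves(increments=[{"xyz": [0.8, -5, 0.5], "rotation": [0, 0, 0], "grip": 255}, {"xyz": [0.8, -15, 0.5], "rotation": [0, 0, 0], "grip": 255}, {"xyz": [0.8, -27, 0.5], "rotation": [0, 0, 0], "grip": 255}, {"xyz": [0.8, -38, 0.5], "rotation": [0, 0, 0], "grip": 255}, {"xyz": [0.8, -47, 0.5], "rotation": [0, 0, 0], "grip": 255}])

```text
time: 7.6
ee_pos: [0.5206, 0.1795, 0.1213]
eef_rot: [0.647, 0.287, 0.287, 0.646]
ft_force: [-0.1, 0.5, -1.3]
width: 0.0517
```

```bash
python3 dn.py .106
```

```text
t 7.6 q [-1.367  0.807  0.306  2.024  1.199  1.476 -1.185] p [0.5206 0.1795 0.1213]
R cols
 [[ 0.67   0.     0.742]
 [ 0.742 -0.001 -0.67 ]
 [ 0.001  1.    -0.001]] F [-0.1  0.5 -1.3] w 0.0517
MOVE xyz [  0.  -15.3   0. ] rot [-0.07  0.06 -0.05] rows 0.2
```

No contact so far, with the rim well below the nose. Lowering more slowly now.

apply_moves(increments=[{"xyz": [0, -4, 0], "rotation": [0, 0, 0], "grip": 255}, {"xyz": [0, -8, 0], "rotation": [0, 0, 0], "grip": 255}, {"xyz": [0, -11, 0], "rotation": [0, 0, 0], "grip": 255}, {"xyz": [0, -13, 0], "rotation": [0, 0, 0], "grip": 255}, {"xyz": [0, -13.5, 0], "rotation": [0, 0, 0], "grip": 255}])

```text
time: 8.22
ee_pos: [0.5206, 0.1796, 0.1078]
eef_rot: [0.647, 0.287, 0.287, 0.646]
ft_force: [0.1, 0.4, -1.5]
width: 0.0517
```

```bash
python3 look.py d2
```

```text
t 8.22 q [-1.363  0.839  0.299  2.014  1.194  1.469 -1.205] p [0.5206 0.1796 0.1078]
R cols
 [[ 0.67   0.     0.742]
 [ 0.742 -0.002 -0.67 ]
 [ 0.001  1.    -0.001]] F [ 0.1  0.4 -1.5] w 0.0517
MOVE xyz [-0.9 60.2 -0.7] rot [-0.07  0.06 -0.05] rows 1.0
scene plug meas [321.75806452 170.        ] pred [321.42382778 170.55875285] shift b [ 1.06042654 -0.18153741] world(at z,corrected) [0.51088169 0.18643749 0.132275  ] uncorr [0.51219632 0.18833607 0.132275  ] pred world [0.51275737 0.18661107 0.132275  ]
top plug meas [237.19469027 291.25663717] pred [237.12940488 290.73955073] shift b [-0.36384863 -0.10683781] world(at z,corrected) [0.51165531 0.18580572 0.132275  ] uncorr [0.51183558 0.18646673 0.132275  ] pred world [0.51275737 0.18661107 0.132275  ]
```

View pics/scene_d2.png

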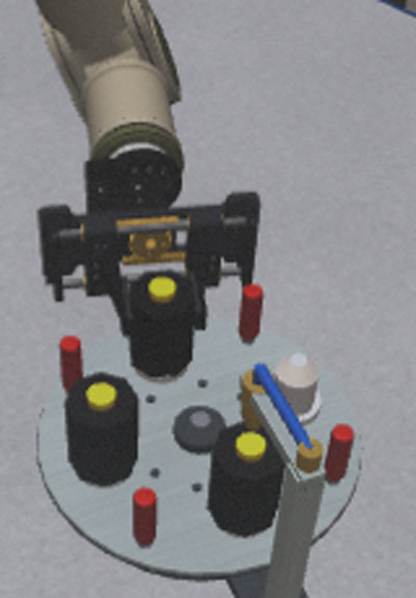

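apply_moves(increments=[{"xyz": [0, -1, 0], "rotation": [0, 0, 0], "grip": 255}, {"xyz": [0, -2, 0], "rotation": [0, 0, 0], "grip": 255}, {"xyz": [0, -2, 0], "rotation": [0, 0, 0], "grip": 255}])

```text
time: 8.7
ee_pos: [0.5206, 0.1796, 0.1058]
eef_rot: [0.647, 0.287, 0.287, 0.646]
ft_force: [0.6, -0.2, -1.7]
width: 0.0514
```

apply_moves(increments=[{"xyz": [0, -1, 0], "rotation": [0, 0, 0], "grip": 255}, {"xyz": [0, -1, 0], "rotation": [0, 0, 0], "grip": 255}])

```text
time: 8.95
ee_pos: [0.5205, 0.1796, 0.1047]
eef_rot: [0.647, 0.287, 0.287, 0.646]
ft_force: [0.2, -1.2, -1.1]
width: 0.0521
```

apply_moves(increments=[{"xyz": [0, -0.7, 0], "rotation": [0, 0, 0], "grip": 255}, {"xyz": [0, -0.7, 0], "rotation": [0, 0, 0], "grip": 255}])

```text
time: 9.2
ee_pos: [0.5206, 0.1795, 0.1042]
eef_rot: [0.647, 0.287, 0.287, 0.646]
ft_force: [0.2, 0.6, 0.9]
width: 0.0516
```

apply_moves(increments=[{"xyz": [0, -0.7, 0], "rotation": [0, 0, 0], "grip": 255}, {"xyz": [0, -0.7, 0], "rotation": [0, 0, 0], "grip": 255}])

```text
time: 9.45
ee_pos: [0.5206, 0.1795, 0.1041]
eef_rot: [0.646, 0.287, 0.288, 0.646]
ft_force: [-1.0, 1.1, 6.2]
width: 0.0518
```

apply_moves(increments=[{"xyz": [0, -0.7, 0], "rotation": [0, 0, 0], "grip": 255}, {"xyz": [0, -0.7, 0], "rotation": [0, 0, 0], "grip": 255}])

```text
time: 9.7
ee_pos: [0.5206, 0.1795, 0.1041]
eef_rot: [0.646, 0.286, 0.288, 0.647]
ft_force: [-2.6, 1.4, 5.8]
width: 0.0518
```

Seating contact came at TCP z 0.1041 (0.1045 expected), with a steady 6 N upward. Releasing, with the opening limited to stay clear of handle 3.

apply_moves(increments=[{"xyz": [0, 0.4, 0], "rotation": [0, 0, 0], "grip": 62}, {"xyz": [0, 0.4, 0], "rotation": [0, 0, 0], "grip": 62}, {"xyz": [0, 0.4, 0], "rotation": [0, 0, 0], "grip": 62}, {"xyz": [0, 0.4, 0], "rotation": [0, 0, 0], "grip": 62}])

```text
time: 10.2
ee_pos: [0.5206, 0.1795, 0.1044]
eef_rot: [0.646, 0.286, 0.288, 0.647]
ft_force: [0.5, 0.3, 0.1]
width: 0.0657
```

```bash
python3 look.py d3
```

```text
t 10.2 q [-1.362  0.85   0.298  2.01   1.193  1.469 -1.211] p [0.5206 0.1795 0.1044]
R cols
 [[ 0.67  -0.003  0.742]
 [ 0.742  0.    -0.67 ]
 [ 0.002  1.     0.002]] F [0.5 0.3 0.1] w 0.0657
MOVE xyz [-0.9 63.6 -0.6] rot [ 0.11  0.1  -0.09] rows 1.0
scene plug meas [321.81538462 171.33846154] pred [321.4021431 171.7129757] shift b [ 1.13226198 -0.18391083] world(at z,corrected) [0.51131811 0.18597017 0.12894376] uncorr [0.5127454  0.1879785  0.12894376] pred world [0.51282229 0.18655495 0.12894376]
top plug meas [237.3826087  291.45217391] pred [237.4643375  290.70026253] shift b [-0.43726319 -0.14963693] world(at z,corrected) [0.51121666 0.18586559 0.12894376] uncorr [0.51147211 0.18666379 0.12894376] pred world [0.51282229 0.18655495 0.12894376]
```

View pics/scene_d3.png

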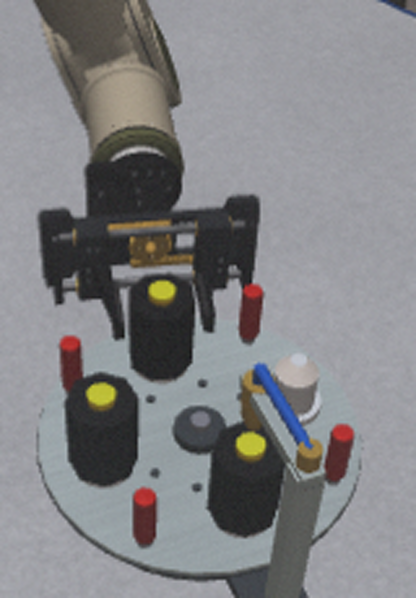

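View pics/top_d3.png

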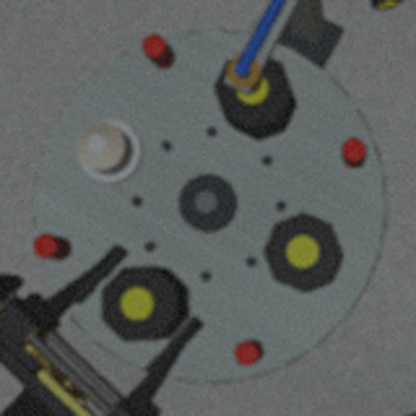

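The bowl stands released and fully home: its plug top reads z≈0.129, like the neighbours. Next I retract and plan the push. I'll turn the dial anticlockwise by pushing handle 2 and then handle 1 through about 55° each. IK check first.

```bash
python3 - <<'E'
from h import *; from kin import *
s=r.read_state(); q=s["joint_positions"]; R0=R.from_quat(s["eef_rot"]); p=s["ee_pos"]
C=np.array([.5874,.1479])
def tr(name,pts):
    global q
    for pp,Rm in pts:
        q,e,a=ik(pp,Rm,q,.02); print(name,np.round(pp,3),q.round(2),round(e,1),round(a,1))
z=R0.as_matrix()[:,2]
back=[(p-z*.06,R0.as_matrix()),(p-z*.12,R0.as_matrix())]; tr("back",back)
up=p-z*.12+[0,0,.13]; tr("up",[(up,R0.as_matrix())])
P=lambda a,rad,zz:np.r_[C+rad*np.array([np.cos(np.radians(a)),np.sin(np.radians(a))]),zz]
tgt=P(90,.122,.24); Rt=tooldown(0); rv=(R0.inv()*R.from_matrix(Rt)).as_rotvec(); print("rotvec",np.degrees(rv))
tr("turn",[(up+(tgt-up)*t,(R0*R.from_rotvec(rv*t)).as_matrix()) for t in np.linspace(.2,1,5)])
tr("dn",[(P(90,.122,.083),Rt)])
tr("arc",[(P(a,.122,.083),tooldown(a-90)) for a in (100,120,140,155)])
E
```

```text
back [0.476 0.22  0.104] [-1.43  0.85  0.25  1.97  1.11  1.55 -1.2 ] 0.0 0.0
back [0.432 0.26  0.104] [-1.49  0.86  0.2   1.92  1.04  1.63 -1.18] 0.0 0.0
up [0.432 0.26  0.234] [-1.52  0.58  0.24  1.98  1.1   1.74 -0.99] 0.0 0.0
rotvec [ 84.31332555 -37.53299154  37.32299714]
turn [0.463 0.262 0.235] [-1.41  0.46  0.25  1.85  0.96  1.63 -0.92] 0.0 0.0
turn [0.494 0.264 0.237] [-1.29  0.38  0.27  1.73  0.77  1.52 -0.82] 0.0 0.0
turn [0.525 0.266 0.238] [-1.13  0.33  0.3   1.61  0.52  1.43 -0.7 ] 0.0 0.0
turn [0.556 0.268 0.239] [-0.94  0.34  0.31  1.5   0.22  1.38 -0.56] 0.0 0.0
turn [0.587 0.27  0.24 ] [-0.73  0.38  0.3   1.4  -0.11  1.38 -0.42] 0.0 0.0
dn [0.587 0.27  0.083] [-0.71  0.5   0.28  1.58 -0.15  1.08 -0.4 ] 0.0 0.0
arc [0.566 0.268 0.083] [-0.7   0.46  0.24  1.64 -0.12  1.07 -0.25] 0.0 0.0
arc [0.526 0.254 0.083] [-0.68  0.37  0.18  1.75 -0.08  1.03  0.05] 0.0 0.0
arc [0.494 0.226 0.083] [-0.63  0.29  0.13  1.85 -0.04  1.    0.4 ] 0.0 0.0
arc [0.477 0.199 0.083] [-0.58  0.23  0.11  1.92 -0.03  0.99  0.68] 0.0 0.0
```

apply_moves(increments=[{"xyz": [0, 0, -15], "rotation": [0, 0, 0], "grip": 62}, {"xyz": [0, 0, -40], "rotation": [0, 0, 0], "grip": 62}, {"xyz": [0, 0, -75], "rotation": [0, 0, 0], "grip": 62}, {"xyz": [0, 0, -110], "rotation": [0, 0, 0], "grip": 62}, {"xyz": [0, 0, -120], "rotation": [0, 0, 0], "grip": 62}])

```text
time: 10.92
ee_pos: [0.4291, 0.2633, 0.1035]
eef_rot: [0.646, 0.288, 0.289, 0.645]
ft_force: [0.5, 0.1, 0.5]
width: 0.0663
```

apply_moves(increments=[{"xyz": [0, 40, 0], "rotation": [0, 0, 0], "grip": 255}, {"xyz": [0, 90, 0], "rotation": [0, 0, 0], "grip": 255}, {"xyz": [0, 140, 0], "rotation": [0, 0, 0], "grip": 255}, {"xyz": [0, 150, 0], "rotation": [0, 0, 0], "grip": 255}])

```text
time: 11.42
ee_pos: [0.4288, 0.2633, 0.2557]
eef_rot: [0.647, 0.287, 0.29, 0.644]
ft_force: [0.4, 0.3, -0.7]
width: 0.034
```

```bash
cat > ab.py <<'E'
from h import *
import sys
C=np.array([.5874,.1479])
P=lambda a,rad,zz:np.r_[C+rad*np.array([np.cos(np.radians(a)),np.sin(np.radians(a))]),zz]
st()
for a in sys.argv[1:]:
    a,rad,z=map(float,a.split(",")); print(a,rad,z,end=" "); go(P(a,rad,z),tooldown(a-90))
E
python3 ab.py 90,.122,.25
```

```text
t 11.43 q [-1.534  0.535  0.247  1.982  1.108  1.756 -0.952] p [0.4288 0.2633 0.2557]
R cols
 [[ 0.668 -0.002  0.745]
 [ 0.745 -0.005 -0.667]
 [ 0.005  1.    -0.002]] F [ 0.4  0.3 -0.7] w 0.034
90.0 0.122 0.25 MOVE xyz [110.7  -6.  113.7] rot [ 83.94 -37.74  37.4 ] rows 9.3
```

apply_moves(increments=[{"xyz": [11, 0, 11], "rotation": [8.4, -3.8, 3.7], "grip": 255}, {"xyz": [22, 0, 23], "rotation": [16.8, -7.5, 7.5], "grip": 255}, {"xyz": [33, 0, 34], "rotation": [25.2, -11.3, 11.2], "grip": 255}, {"xyz": [44, 0, 45], "rotation": [33.6, -15.1, 15], "grip": 255}, {"xyz": [55, 0, 57], "rotation": [42, -18.9, 18.7], "grip": 255}])

```text
time: 12.05
ee_pos: [0.5079, 0.2673, 0.2553]
eef_rot: [0.909, 0.158, 0.158, 0.352]
ft_force: [-0.0, 0.4, -0.4]
width: 0.0005
```

```bash
python3 ab.py 90,.122,.25
```

```text
t 12.05 q [-1.226  0.332  0.302  1.649  0.645  1.499 -0.739] p [0.5079 0.2673 0.2553]
R cols
 [[ 0.9    0.175  0.399]
 [ 0.398 -0.702 -0.59 ]
 [ 0.177  0.69  -0.701]] F [-0.   0.4 -0.4] w 0.0005
90.0 0.122 0.25 MOVE xyz [71.7  8.4 33.9] rot [ 41.65 -18.72  18.66] rows 4.6
```

apply_moves(increments=[{"xyz": [14, 2, 7], "rotation": [8.3, -3.7, 3.7], "grip": 255}, {"xyz": [29, 3, 14], "rotation": [16.7, -7.5, 7.5], "grip": 255}, {"xyz": [43, 5, 20], "rotation": [25, -11.2, 11.2], "grip": 255}, {"xyz": [57, 7, 27], "rotation": [33.3, -15, 15], "grip": 255}, {"xyz": [72, 8, 34], "rotation": [41.7, -18.7, 18.7], "grip": 255}])

```text
time: 12.68
ee_pos: [0.5879, 0.2712, 0.2494]
eef_rot: [1.0, -0.001, -0.001, -0.003]
ft_force: [-0.8, 0.5, -1.3]
width: 0.0007
```

```bash
python3 ab.py 90,.122,.084; python3 - <<'E'
from h import *
c=cam("top"); cv2.imwrite("pics/top4.png",c["img"])
E
```

```text
t 12.68 q [-0.758  0.38   0.349  1.386 -0.136  1.397 -0.41 ] p [0.5879 0.2712 0.2494]
R cols
 [[ 1.    -0.002 -0.002]
 [-0.002 -1.     0.006]
 [-0.002 -0.006 -1.   ]] F [-0.8  0.5 -1.3] w 0.0007
90.0 0.122 0.084 MOVE xyz [ -0.2   2.3 165.4] rot [-0.36  0.11 -0.11] rows 2.6
```

View pics/top4.png

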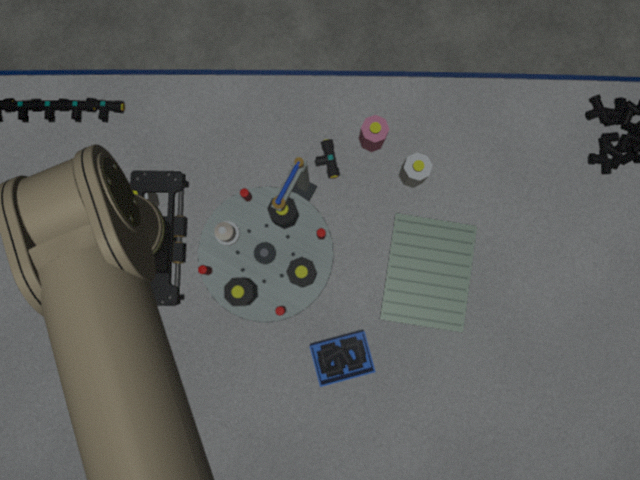

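The top view shows the new bowl on peg 3 at (240,291) and both other bowls in place; the gripper is left of the dial. Lowering the closed fingers behind handle 2.

apply_moves(increments=[{"xyz": [0, 2.3, 50], "rotation": [0, 0, 0], "grip": 255}, {"xyz": [0, 2.3, 100], "rotation": [0, 0, 0], "grip": 255}, {"xyz": [0, 2.3, 145], "rotation": [0, 0, 0], "grip": 255}, {"xyz": [0, 2.3, 165], "rotation": [0, 0, 0], "grip": 255}, {"xyz": [0, 2.3, 165], "rotation": [0, 0, 0], "grip": 255}])

```text
time: 13.35
ee_pos: [0.5904, 0.2648, 0.0833]
eef_rot: [1.0, -0.007, -0.002, -0.005]
ft_force: [0.6, -0.5, 1.3]
width: 0.0008
```

```bash
python3 ab.py 94,.122,.083 98,.122,.083 102,.122,.083 106,.122,.083 110,.122,.083; python3 - <<'E'
from h import *
c=cam("scene"); cv2.imwrite("pics/s5.png",cv2.resize(c["img"][100:340,220:460],None,fx=2.4,fy=2.4))
E
```

```text
t 13.35 q [-0.729  0.505  0.321  1.577 -0.185  1.09  -0.373] p [0.5904 0.2648 0.0833]
R cols
 [[ 1.    -0.014 -0.005]
 [-0.014 -1.     0.009]
 [-0.005 -0.009 -1.   ]] F [ 0.6 -0.5  1.3] w 0.0008
94.0 0.122 0.083 MOVE xyz [-11.6  -4.7   0.4] rot [-0.55  0.26 -4.8 ] rows 0.5
98.0 0.122 0.083 MOVE xyz [-20.1  -3.7   0.5] rot [-0.56  0.24 -8.8 ] rows 0.8
102.0 0.122 0.083 MOVE xyz [-28.4  -2.1   0.5] rot [ -0.57   0.22 -12.8 ] rows 1.2
106.0 0.122 0.083 MOVE xyz [-36.7   0.1   0.5] rot [ -0.57   0.2  -16.8 ] rows 1.6
110.0 0.122 0.083 MOVE xyz [-44.7   2.9   0.5] rot [ -0.58   0.18 -20.8 ] rows 1.9
```

View pics/s5.png

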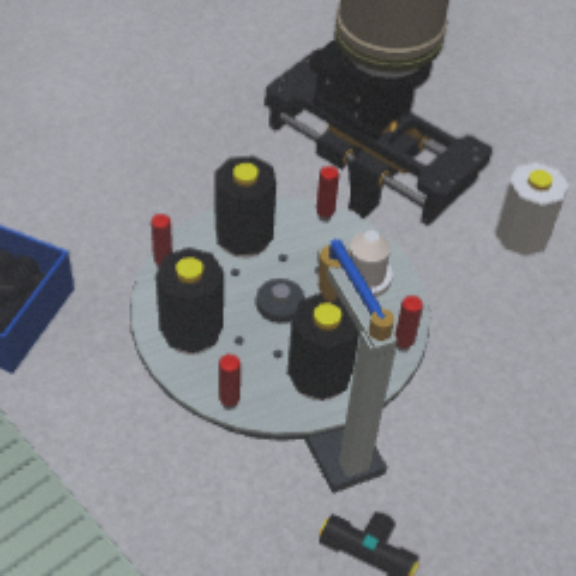

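The closed fingers are just behind handle 2 (crop: fingers (365,190), handle (328,190)). Pushing along the arc.

apply_moves(increments=[{"xyz": [-11.6, -4.7, 0.4], "rotation": [-0.5, 0.2, -4.8], "grip": 255}, {"xyz": [-20, -3.7, 0.4], "rotation": [-0.5, 0.2, -8.8], "grip": 255}, {"xyz": [-28.4, -2.1, 0.4], "rotation": [-0.5, 0.2, -12.8], "grip": 255}, {"xyz": [-36.7, 0.1, 0.4], "rotation": [-0.5, 0.2, -16.8], "grip": 255}, {"xyz": [-44.7, 2.9, 0.4], "rotation": [-0.5, 0.2, -20.8], "grip": 255}])

```text
time: 14.02
ee_pos: [0.5483, 0.2641, 0.0877]
eef_rot: [0.985, 0.175, 0.004, -0.002]
ft_force: [2.0, 0.9, -0.5]
width: 0.0005
```

```bash
python3 ab.py 114,.122,.083 118,.122,.083 122,.122,.083 126,.122,.083 130,.122,.083
```

```text
t 14.03 q [-0.727  0.409  0.254  1.689 -0.118  1.049 -0.084] p [0.5483 0.2641 0.0877]
R cols
 [[ 0.939  0.344  0.007]
 [ 0.344 -0.939  0.006]
 [ 0.009 -0.003 -1.   ]] F [ 2.   0.9 -0.5] w 0.0005
114.0 0.122 0.083 MOVE xyz [-11.6   0.9   4.6] rot [-0.16 -0.51 -3.87] rows 0.4
118.0 0.122 0.083 MOVE xyz [-20.1   1.7   4.5] rot [-0.14 -0.51 -7.87] rows 0.7
122.0 0.122 0.083 MOVE xyz [-28.5   3.2   4.5] rot [ -0.12  -0.52 -11.87] rows 1.1
126.0 0.122 0.083 MOVE xyz [-36.7   5.2   4.4] rot [ -0.11  -0.52 -15.87] rows 1.5
130.0 0.122 0.083 MOVE xyz [-44.8   7.8   4.3] rot [ -0.09  -0.53 -19.87] rows 1.9
```

Contact at about 2 N, as expected. Continuing.

apply_moves(increments=[{"xyz": [-11.6, 0.9, 4.5], "rotation": [-0.1, -0.5, -3.9], "grip": 255}, {"xyz": [-20, 1.7, 4.5], "rotation": [-0.1, -0.5, -7.9], "grip": 255}, {"xyz": [-28.5, 3.2, 4.5], "rotation": [-0.1, -0.5, -11.9], "grip": 255}, {"xyz": [-36.7, 5.2, 4.5], "rotation": [-0.1, -0.5, -15.9], "grip": 255}, {"xyz": [-44.8, 7.8, 4.5], "rotation": [-0.1, -0.5, -19.9], "grip": 255}])

```text
time: 14.65
ee_pos: [0.5109, 0.2426, 0.086]
eef_rot: [0.939, 0.343, 0.003, -0.001]
ft_force: [1.8, 1.3, 2.5]
width: 0.0003
```

```bash
python3 ab.py 134,.122,.083 138,.122,.083 142,.122,.083 146,.122,.083 150,.122,.083; python3 - <<'E'
from h import *
c=cam("scene"); cv2.imwrite("pics/s6.png",cv2.resize(c["img"][100:340,220:460],None,fx=2.4,fy=2.4))
E
```

```text
t 14.65 q [-0.69   0.324  0.196  1.802 -0.073  1.017  0.234] p [0.5109 0.2426 0.086 ]
R cols
 [[ 0.764  0.645  0.006]
 [ 0.645 -0.764  0.003]
 [ 0.006  0.001 -1.   ]] F [1.8 1.3 2.5] w 0.0003
134.0 0.122 0.083 MOVE xyz [-10.8   0.    2.9] rot [ 0.07 -0.36 -3.84] rows 0.4
138.0 0.122 0.083 MOVE xyz [-19.3   0.9   2.9] rot [ 0.09 -0.36 -7.84] rows 0.7
142.0 0.122 0.083 MOVE xyz [-27.7   2.3   2.8] rot [  0.1   -0.35 -11.84] rows 1.1
146.0 0.122 0.083 MOVE xyz [-36.    4.4   2.8] rot [  0.11  -0.35 -15.84] rows 1.5
150.0 0.122 0.083 MOVE xyz [-44.1   7.    2.7] rot [  0.12  -0.35 -19.84] rows 1.9
```

View pics/s6.png

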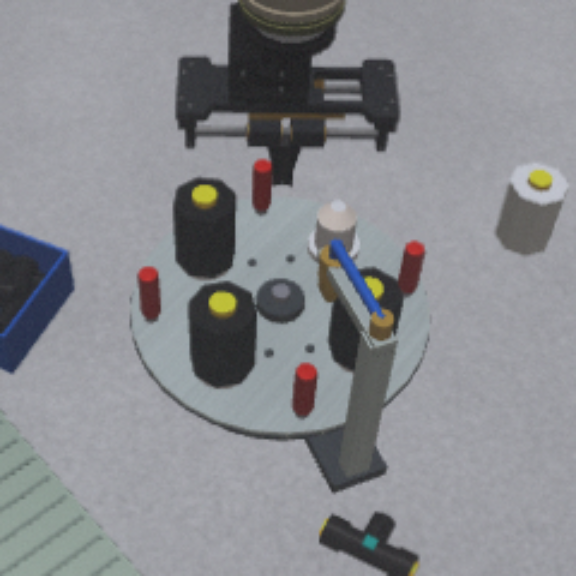

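apply_moves(increments=[{"xyz": [-10.8, 0, 2.8], "rotation": [0, -0.3, -3.8], "grip": 255}, {"xyz": [-19.3, 0.9, 2.8], "rotation": [0, -0.3, -7.8], "grip": 255}, {"xyz": [-27.7, 2.3, 2.8], "rotation": [0, -0.3, -11.8], "grip": 255}, {"xyz": [-36, 4.4, 2.8], "rotation": [0, -0.3, -15.8], "grip": 255}, {"xyz": [-44, 7, 2.8], "rotation": [0, -0.3, -19.8], "grip": 255}])

```text
time: 15.32
ee_pos: [0.4824, 0.2083, 0.0847]
eef_rot: [0.865, 0.501, 0.002, 0.001]
ft_force: [0.2, 0.5, 0.8]
width: 0.0
```

apply_moves(increments=[{"xyz": [-4, 0, -30], "rotation": [0, 0, 0], "grip": 255}, {"xyz": [0, 0, -90], "rotation": [0, 0, 0], "grip": 255}, {"xyz": [0, 0, -140], "rotation": [0, 0, 0], "grip": 255}, {"xyz": [0, 0, -150], "rotation": [0, 0, 0], "grip": 255}])

```text
time: 15.82
ee_pos: [0.4838, 0.2091, 0.2403]
eef_rot: [0.866, 0.501, 0.006, 0.001]
ft_force: [-0.3, -0.7, -0.2]
width: 0.0006
```

```bash
python3 ab.py 90,.122,.23; python3 - <<'E'
from h import *
c=cam("scene"); cv2.imwrite("pics/s7.png",cv2.resize(c["img"][100:340,220:460],None,fx=2.4,fy=2.4))
E
```

```text
t 15.82 q [-0.648  0.097  0.163  1.724 -0.015  1.309  0.567] p [0.4838 0.2091 0.2403]
R cols
 [[ 0.499  0.867  0.011]
 [ 0.867 -0.499  0.004]
 [ 0.009  0.008 -1.   ]] F [-0.3 -0.7 -0.2] w 0.0006
90.0 0.122 0.23 MOVE xyz [104.3  59.4  11.7] rot [ 0.11 -0.72 60.08] rows 5.6
```

View pics/s7.png

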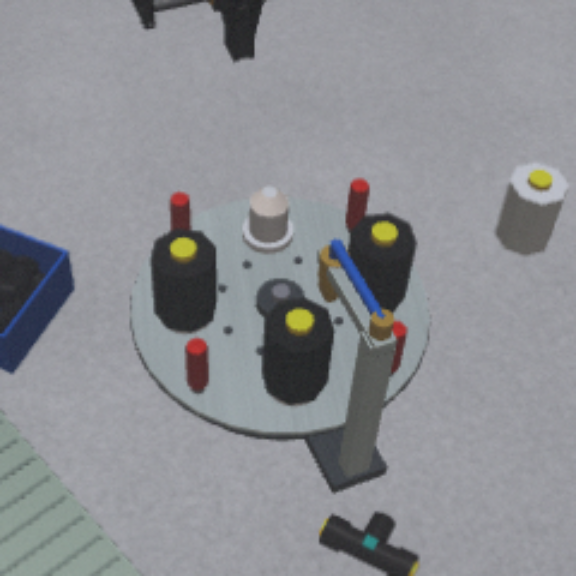

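The dial is past 45° and turning itself toward the next click, with all three bowls on. Returning to the start side for the second push.

apply_moves(increments=[{"xyz": [20, 12, 0], "rotation": [0, 0, 10], "grip": 255}, {"xyz": [41, 24, 0], "rotation": [0, 0, 20], "grip": 255}, {"xyz": [62, 35, 0], "rotation": [0, 0, 30], "grip": 255}, {"xyz": [83, 47, 0], "rotation": [0, 0, 40], "grip": 255}, {"xyz": [104, 59, 0], "rotation": [0, 0, 50], "grip": 255}])

```text
time: 16.5
ee_pos: [0.5868, 0.2698, 0.2396]
eef_rot: [0.996, 0.085, 0.005, -0.001]
ft_force: [-0.3, -0.0, 0.5]
width: 0.0009
```

```bash
python3 ab.py 90,.122,.23
```

```text
t 16.5 q [-0.696  0.368  0.257  1.411 -0.092  1.366 -0.268] p [0.5868 0.2698 0.2396]
R cols
 [[ 0.986  0.169  0.009]
 [ 0.169 -0.986  0.003]
 [ 0.009 -0.001 -1.   ]] F [-0.3 -0.   0.5] w 0.0009
90.0 0.122 0.23 MOVE xyz [ 0.5 -0.   9.6] rot [-0.11 -0.52  9.71] rows 0.9
```

apply_moves(increments=[{"xyz": [0, 0, 0], "rotation": [0, -0.5, 9.7], "grip": 255}, {"xyz": [0, 0, 0], "rotation": [0, -0.5, 9.7], "grip": 255}, {"xyz": [0, 0, 0], "rotation": [0, -0.5, 9.7], "grip": 255}, {"xyz": [0, 0, 0], "rotation": [0, -0.5, 9.7], "grip": 255}, {"xyz": [0, 0, 0], "rotation": [0, -0.5, 9.7], "grip": 255}])

```text
time: 17.12
ee_pos: [0.5868, 0.2697, 0.2398]
eef_rot: [1.0, 0.001, 0.0, -0.001]
ft_force: [0.7, -1.3, 0.4]
width: 0.0002
```

apply_moves(increments=[{"xyz": [0, 0, 0], "rotation": [0, 0, 0], "grip": 255}, {"xyz": [0, 0, 0], "rotation": [0, 0, 0], "grip": 255}, {"xyz": [0, 0, 0], "rotation": [0, 0, 0], "grip": 255}, {"xyz": [0, 0, 0], "rotation": [0, 0, 0], "grip": 255}, {"xyz": [0, 0, 0], "rotation": [0, 0, 0], "grip": 255}])

```text
time: 17.75
ee_pos: [0.5867, 0.2697, 0.2398]
eef_rot: [1.0, 0.001, 0.0, -0.001]
ft_force: [-0.5, 0.5, 0.4]
width: 0.0004
```

```bash
cat > dial.py <<'E'
from h import *
import sys
c=cam("top"); hsv=cv2.cvtColor(c["img"],cv2.COLOR_BGR2HSV)
red=((hsv[...,0]<8)|(hsv[...,0]>172))&(hsv[...,1]>150)&(hsv[...,2]>60)
k,l,ss,ce=cv2.connectedComponentsWithStats(red.astype(np.uint8))
for i in range(1,k):
    if ss[i,4]>15:
        p=plane(c,ce[i],.102)[0]-[.5874,.1479,0]; print("handle ang",np.degrees(np.arctan2(p[1],p[0])).round(2),"r",np.hypot(p[0],p[1]).round(4))
cv2.imwrite(f"pics/top_{sys.argv[1]}.png",c["img"])
c=cam("scene"); cv2.imwrite(f"pics/s_{sys.argv[1]}.png",cv2.resize(c["img"][100:340,220:460],None,fx=2.4,fy=2.4))
E
python3 dial.py e1; python3 ab.py 90,.122,.083
```

```text
handle ang 18.16 r 0.1155
handle ang -72.2 r 0.1151
handle ang 108.14 r 0.1154
handle ang -161.76 r 0.1152
t 17.85 q [-0.711  0.375  0.282  1.404 -0.106  1.376 -0.426] p [0.5868 0.2697 0.2398]
R cols
 [[ 1.     0.001  0.   ]
 [ 0.001 -1.     0.002]
 [ 0.    -0.002 -1.   ]] F [0.4 0.9 0.5] w 0.0005
90.0 0.122 0.083 MOVE xyz [  0.6   0.2 156.8] rot [-0.13 -0.03  0.07] rows 2.5
```

View pics/s_e1.png

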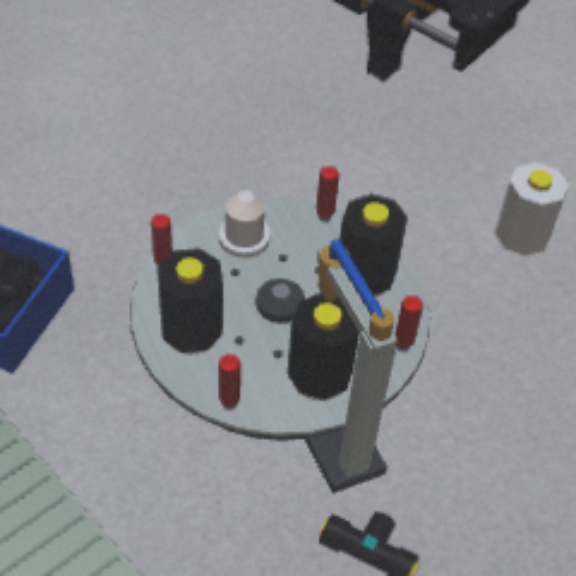

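The first click is exact (handles within 0.1° of the start pattern), with all bowls on. Bowl_a now follows handle 1, so I'll lower slightly further outward and repeat the push.

apply_moves(increments=[{"xyz": [-1, -4, 50], "rotation": [0, 0, 0], "grip": 255}, {"xyz": [-1, -4, 100], "rotation": [0, 0, 0], "grip": 255}, {"xyz": [-1, -4, 140], "rotation": [0, 0, 0], "grip": 255}, {"xyz": [-1, -4, 156], "rotation": [0, 0, 0], "grip": 255}, {"xyz": [-1, -4, 156], "rotation": [0, 0, 0], "grip": 255}])

```text
time: 18.48
ee_pos: [0.5857, 0.274, 0.0836]
eef_rot: [1.0, 0.001, -0.0, -0.001]
ft_force: [0.5, -0.3, -0.2]
width: 0.0006
```

```bash
python3 ab.py 94,.124,.083 98,.124,.083 102,.124,.083 106,.124,.083 110,.124,.083
```

```text
t 18.48 q [-0.7    0.497  0.255  1.576 -0.138  1.086 -0.409] p [0.5857 0.274  0.0836]
R cols
 [[ 1.     0.001 -0.   ]
 [ 0.001 -1.     0.002]
 [-0.    -0.002 -1.   ]] F [ 0.5 -0.3 -0.2] w 0.0006
94.0 0.124 0.083 MOVE xyz [-7.   2.4  0.6] rot [-0.1   0.01 -3.93] rows 0.4
98.0 0.124 0.083 MOVE xyz [-15.6   3.3   0.6] rot [-0.1   0.01 -7.93] rows 0.7
102.0 0.124 0.083 MOVE xyz [-24.1   4.8   0.6] rot [-1.000e-01  1.000e-02 -1.193e+01] rows 1.1
106.0 0.124 0.083 MOVE xyz [-32.5   6.8   0.6] rot [ -0.1    0.   -15.93] rows 1.5
110.0 0.124 0.083 MOVE xyz [-40.8   9.5   0.6] rot [ -0.1   -0.   -19.93] rows 1.9
```

apply_moves(increments=[{"xyz": [-7, 2.4, 0.6], "rotation": [0, 0, -3.9], "grip": 255}, {"xyz": [-15.6, 3.3, 0.6], "rotation": [0, 0, -7.9], "grip": 255}, {"xyz": [-24, 4.8, 0.6], "rotation": [0, 0, -11.9], "grip": 255}, {"xyz": [-32.5, 6.8, 0.6], "rotation": [0, 0, -15.9], "grip": 255}, {"xyz": [-40.8, 9.5, 0.6], "rotation": [0, 0, -19.9], "grip": 255}])

```text
time: 19.1
ee_pos: [0.5467, 0.2651, 0.0858]
eef_rot: [0.985, 0.174, 0.003, -0.002]
ft_force: [2.9, -0.0, -1.3]
width: 0.0005
```

```bash
python3 ab.py 114,.123,.083 118,.123,.083 122,.123,.083 126,.123,.083 130,.123,.083
```

```text
t 19.1 q [-0.677  0.408  0.188  1.687 -0.087  1.049 -0.111] p [0.5467 0.2651 0.0858]
R cols
 [[ 0.939  0.343  0.004]
 [ 0.343 -0.939  0.004]
 [ 0.005 -0.002 -1.   ]] F [ 2.9 -0.  -1.3] w 0.0005
114.0 0.123 0.083 MOVE xyz [-10.5   1.3   2.8] rot [-0.12 -0.32 -3.91] rows 0.4
118.0 0.123 0.083 MOVE xyz [-19.    2.2   2.7] rot [-0.11 -0.32 -7.91] rows 0.7
122.0 0.123 0.083 MOVE xyz [-27.5   3.7   2.7] rot [ -0.1   -0.33 -11.91] rows 1.1
126.0 0.123 0.083 MOVE xyz [-35.8   5.8   2.6] rot [ -0.09  -0.33 -15.91] rows 1.5
130.0 0.123 0.083 MOVE xyz [-44.    8.4   2.6] rot [ -0.08  -0.33 -19.91] rows 1.9
```

apply_moves(increments=[{"xyz": [-10.5, 1.3, 2.7], "rotation": [0, -0.3, -3.9], "grip": 255}, {"xyz": [-19, 2.2, 2.7], "rotation": [0, -0.3, -7.9], "grip": 255}, {"xyz": [-27.5, 3.7, 2.7], "rotation": [0, -0.3, -11.9], "grip": 255}, {"xyz": [-35.8, 5.8, 2.7], "rotation": [0, -0.3, -15.9], "grip": 255}, {"xyz": [-44, 8.4, 2.7], "rotation": [0, -0.3, -19.9], "grip": 255}])

```text
time: 19.73
ee_pos: [0.5099, 0.2433, 0.0858]
eef_rot: [0.939, 0.343, 0.003, -0.001]
ft_force: [1.6, 1.7, 0.8]
width: 0.0007
```

```bash
python3 ab.py 136,.123,.083 142,.123,.083 148,.123,.083 
```

```text
t 19.73 q [-0.635  0.322  0.129  1.8   -0.05   1.017  0.214] p [0.5099 0.2433 0.0858]
R cols
 [[ 0.765  0.644  0.004]
 [ 0.644 -0.765  0.004]
 [ 0.006 -0.001 -1.   ]] F [1.6 1.7 0.8] w 0.0007
136.0 0.123 0.083 MOVE xyz [-14.8   0.5   2.7] rot [-0.02 -0.35 -5.87] rows 0.6
142.0 0.123 0.083 MOVE xyz [-27.5   2.5   2.6] rot [ -0.    -0.35 -11.87] rows 1.1
148.0 0.123 0.083 MOVE xyz [-40.    5.8   2.5] rot [  0.02  -0.35 -17.87] rows 1.7
```

apply_moves(increments=[{"xyz": [-12, 0.5, 2.6], "rotation": [0, -0.3, -4.8], "grip": 255}, {"xyz": [-22, 1.4, 2.6], "rotation": [0, -0.3, -9], "grip": 255}, {"xyz": [-32, 3.4, 2.6], "rotation": [0, -0.3, -14], "grip": 255}, {"xyz": [-42, 6, 2.6], "rotation": [0, -0.3, -18.5], "grip": 255}, {"xyz": [-42, -15, -35], "rotation": [0, -0.3, -18.5], "grip": 255}])

```text
time: 20.35
ee_pos: [0.4682, 0.2255, 0.1213]
eef_rot: [0.873, 0.488, -0.0, 0.0]
ft_force: [0.8, 1.2, -0.7]
width: 0.0003
```

apply_moves(increments=[{"xyz": [0, -30, -50], "rotation": [0, 0, 0], "grip": 255}, {"xyz": [0, -40, -100], "rotation": [0, 0, 0], "grip": 255}, {"xyz": [0, -40, -140], "rotation": [0, 0, 0], "grip": 255}, {"xyz": [0, -40, -140], "rotation": [0, 0, 0], "grip": 255}])

```text
time: 20.85
ee_pos: [0.4359, 0.2475, 0.2669]
eef_rot: [0.873, 0.488, 0.005, -0.0]
ft_force: [0.9, 0.4, 0.1]
width: 0.0002
```

```bash
python3 dial.py e2
```

```text
handle ang 6.77 r 0.1149
handle ang -83.56 r 0.1151
handle ang 96.8 r 0.115
handle ang -173.26 r 0.1149
```

The dial is at about 78° of the second quarter and still closing in. I'll wait for the click.

apply_moves(increments=[{"xyz": [0, -20, -20], "rotation": [0, 0, 0], "grip": 255}, {"xyz": [0, -40, -40], "rotation": [0, 0, 0], "grip": 255}, {"xyz": [0, -40, -40], "rotation": [0, 0, 0], "grip": 255}, {"xyz": [0, -40, -40], "rotation": [0, 0, 0], "grip": 255}, {"xyz": [0, -40, -40], "rotation": [0, 0, 0], "grip": 255}])

```text
time: 21.58
ee_pos: [0.4008, 0.2665, 0.3015]
eef_rot: [0.873, 0.488, 0.0, 0.001]
ft_force: [-0.6, -0.5, -1.3]
width: 0.0006
```

apply_moves(increments=[{"xyz": [0, 0, 0], "rotation": [0, 0, 0], "grip": 255}, {"xyz": [0, 0, 0], "rotation": [0, 0, 0], "grip": 255}, {"xyz": [0, 0, 0], "rotation": [0, 0, 0], "grip": 255}, {"xyz": [0, 0, 0], "rotation": [0, 0, 0], "grip": 255}, {"xyz": [0, 0, 0], "rotation": [0, 0, 0], "grip": 255}])

```text
time: 22.2
ee_pos: [0.4007, 0.2666, 0.3016]
eef_rot: [0.873, 0.488, 0.001, 0.001]
ft_force: [-0.3, -0.4, 0.2]
width: 0.0007
```

apply_moves(increments=[{"xyz": [0, 0, 0], "rotation": [0, 0, 0], "grip": 255}, {"xyz": [0, 0, 0], "rotation": [0, 0, 0], "grip": 255}, {"xyz": [0, 0, 0], "rotation": [0, 0, 0], "grip": 255}, {"xyz": [0, 0, 0], "rotation": [0, 0, 0], "grip": 255}, {"xyz": [0, 0, 0], "rotation": [0, 0, 0], "grip": 255}])

```text
time: 22.82
ee_pos: [0.4007, 0.2666, 0.3015]
eef_rot: [0.873, 0.488, 0.0, 0.001]
ft_force: [-0.3, -0.2, 0.1]
width: 0.0008
```

```bash
python3 dial.py e3
```

```text
handle ang 18.12 r 0.1152
handle ang -72.09 r 0.115
handle ang 108.14 r 0.1155
handle ang -161.68 r 0.115
```

View pics/s_e3.png

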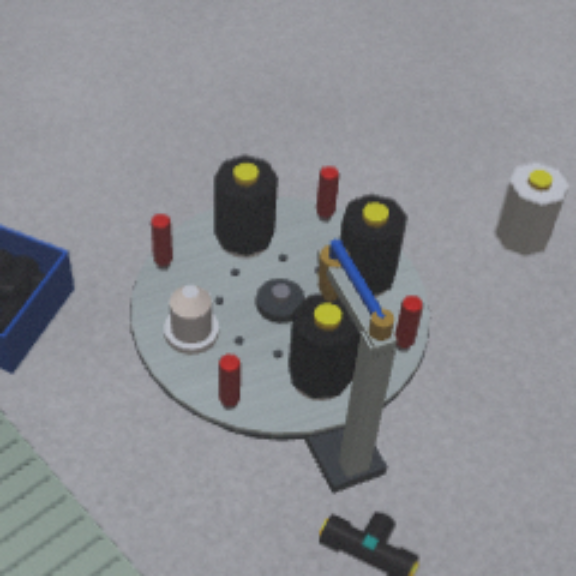

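View pics/top_e3.png

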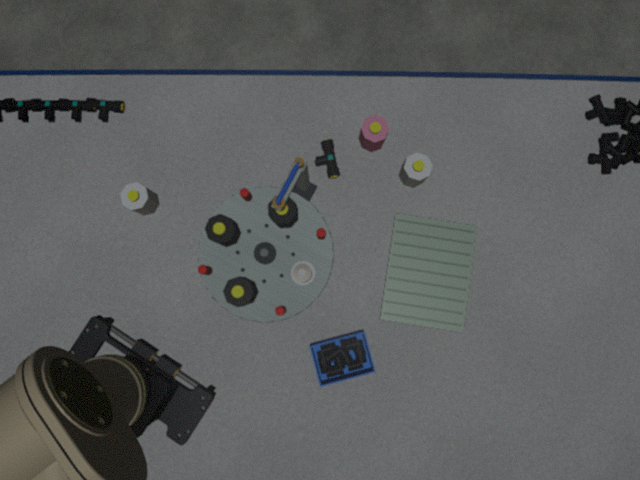

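The dial has clicked home at 180°. The dried bowl is under the nozzle at (283,210), and bowl_a (240,291) and bowl_b (222,230) are on their pegs. The tee and bin haven't moved and the robot is clear, so I'm handing in.

```bash
python3 -c "
from bench import r
s=r.read_state(); print(s['time'],s['ft_force']); print(r.close_job())"
```

```text
22.925 [-0.4275402   0.44837143  0.3950095 ]
the job is handed in; nothing more can be done
None
```

The bowl is upside down on peg 3 and under the air nozzle, with the dial clicked home. I handed the job in at 22.9 s of the 72 s allowed.

**What I did:** I gripped the bowl near its closed end, tilted it mouth down and lowered it over peg 3 until it seated. It met the collar at about 6 N and within 0.5 mm of the expected height, and I let go there. I then pushed handles 2 and 1 anticlockwise with the closed fingers, two quarter turns in all. I chose peg 3 because peg 2 was at the edge of the arm's reach with the tool horizontal.

**Last checks:**
- **Dial:** the handle angles are within about 0.1° of the starting pattern, so it is home at 180°.
- **Bowls:** the rinsed bowl is under the nozzle, and bowl_a and bowl_b are upright on their pegs.
- **Surroundings:** the tee, bin and look-alikes appear unmoved, and the robot is clear of everything with about 0 N at the wrist.

No check failed. The only disagreement was a 1–2 mm offset between the cameras and the robot's own position when aligning the bowl. I corrected for it before lowering, and it was within the 4 mm clearance.

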